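# Load and start the sample changer

## Robot

A 7-joint arm with a two-finger parallel gripper is mounted at the origin on the work surface. World frame = base frame: x ahead of the robot, y to its left, z up, the work surface at z = 0. Lengths are in m, angles in rad, forces in N, time in s.
With the tool pointing down it reaches from about 0.425 to 0.875 m from the base axis. Payload 8.4 kg.
Tool frame: the origin (TCP) lies on the centre line of the jaws, within the pads' length; the fingertips stand 8 mm ahead of it and the grasp point (between the pads) lies 11 mm behind it; z points along the fingers, x is the direction in which the jaws open and shut, and the axes are right-handed (so a half turn about z gives the same grasp; the last joint's range is limited). The gripper opens to 87 mm and grips with 3 to 60 N. Pads are 19 mm wide; open, the fingers measure 117 mm over their backs; the gripper's body (75 mm by 190 mm) begins 51 mm behind the grasp point.
Start: joints at [-1.412, 0.333, 0.04, 1.465, -0.013, 1.343, -0.059], TCP at [0.166, 0.628, 0.231] pointing down, gripper open.
Joint ranges: [-2.58, 2.58], [-0.38, 2.09], [-1.3, 1.39], [0.25, 2.4], [-1.5, 4.64], [0.08, 2.09], [-2.65, 2.65]. Speed limits (rad/s): [2.22, 2.22, 2.79, 2.79, 3.14, 3.14, 3.14].

## Interface

Orientations are given as a rotation vector (axis times angle).
In Python, from bench import get_state, grab_frame, job_done gives the robot as it stands.
- The arm moves only by the tool arm_command, never from a script. Its argument "increments" is a list of rows, each an object of numbers: "x", "y", "z": the shift along the tool's x, y, z each as a share of 0.25 m, from -1 to 1; "spin": the turn about the tool's z as a share of 60 degrees, from -1 to 1; "claw": the opening in per cent of the stroke, from 0 (shut) to 100 (fully open). In form: [{"x": .., "y": .., "z": .., "spin": .., "claw": ..}, ...]. A call has 1 to 20 rows; each row is the pose to reach, as a shift and turn from the pose measured when the call began, along the tool's axes at that moment; what a row does not reach only later rows make up. A row lasts 1/10 s, in which the tool goes at most 50 mm and 8.59 degrees, less where a joint would pass 70% of its speed; a pose out of reach is approached as far as the arm can. A call with a number of a shift or a turn outside -1 to 1 is refused whole. A call with a gripper value outside its range is refused whole. The fingers move at their own pace and stop on an object; the grip force is fixed at half the most. Time passes only in rows, so rows that repeat a pose let the fingers close. It gives the time, the measured TCP pose, the force and the opening at its end, in the units of the state.
- get_state(): the state, without advancing time (a new reading comes with each control period).
- grab_frame(name): name is "side" or "top" or "wrist"; returns a dict with "color" (480x640x3 uint8, red, green, blue), "fovy" (degrees; the focal length in pixels is half the picture's height over the tangent of half this angle, whatever the lens; pixels are square), "cx", "cy" (the principal point, pixels), "dist" ([k1, k2, p1, p2, k3] as OpenCV has them; the pictures are not rectified), "R" (3x3) and "t" (3): a world point X has camera coordinates R X + t; the wrist camera has in their place "T_tool_cam" (4x4, takes a point from camera to tool coordinates, whose origin is the TCP and whose axes are the tool frame's). Camera axes: x right, y down, z forward; pixel columns grow to the right and rows downward; lengths in m; the calibration is good to about 2 mm. A picture is of the moment at which its call begins: read the wrist's pose just before it. There is no depth.
- job_done(): hands the job in, once; it reports no verdict.
The state is a dict: "t": time; "joints": joint angles; "dq": joint speeds; "effort": joint torques, N m; "position": TCP position; "tool_rot": TCP orientation; "ft_force": force on the tool from outside, world axes, zero at the start; "moment": the same for the moment, N m; "opening": finger opening in m.
Only numpy, scipy, OpenCV 4.12 (cv2) and the standard library are available. Lean on these libraries where they do the work, as an engineer would, in place of code of your own. Each camera call takes 0.05 s, during which the arm holds its last target.

## Task

Load the sample changer: stand every beaker from the bench mat upright in the rack place whose ring has the beaker's colour, and close each with one teal cover from the stack, seated level on its rim; take the covers one at a time, without pulling the next one up along. Once all beakers are in their places and covered, turn the black collar on the hub so that its lug clicks in at the green mark (run), without ever going on to red. Tip no beaker over, and leave the amber bottle, the tablet jar and the weighing cup where they stand.

Things in the scene. Friction and masses are not known exactly. Their poses are not given: they have to be found in the camera images.
- beaker_blue: clear sample beaker with a blue band and blue base, a white tablet in it; outside diameter 56 mm (foot 54), height 80 mm, wall 3 mm (mouth 50 mm), about 0.14 kg, axis z. Origin: centre of its underside. Starts on the bench mat (3 mm thick). Three or all four colours are there in a run; an absent beaker reads None
- place_blue (a point): centre of the rack place with the raised blue ring, on the rack's top, 75 mm above the bench, where the beaker's underside must stand. Ring 62 mm inside, 72 mm outside, 6 mm tall (4 mm of play). The 4 places and a fixed white rinse pot (62 mm across, 91 mm tall) stand 72 degrees apart on a circle of 110 mm radius round the hub; the rack does not turn
- beaker_yellow: clear sample beaker with a yellow band and yellow base, a white tablet in it; outside diameter 56 mm (foot 54), height 80 mm, wall 3 mm (mouth 50 mm), about 0.14 kg, axis z. Origin: centre of its underside. Starts on the bench mat (3 mm thick). Three or all four colours are there in a run; an absent beaker reads None
- place_yellow (a point): centre of the rack place with the raised yellow ring, on the rack's top, 75 mm above the bench, where the beaker's underside must stand. Ring 62 mm inside, 72 mm outside, 6 mm tall (4 mm of play). The 4 places and a fixed white rinse pot (62 mm across, 91 mm tall) stand 72 degrees apart on a circle of 110 mm radius round the hub; the rack does not turn
- beaker_red: clear sample beaker with a red band and red base, a white tablet in it; outside diameter 56 mm (foot 54), height 80 mm, wall 3 mm (mouth 50 mm), about 0.14 kg, axis z. Origin: centre of its underside. Starts on the bench mat (3 mm thick). Three or all four colours are there in a run; an absent beaker reads None
- place_red (a point): centre of the rack place with the raised red ring, on the rack's top, 75 mm above the bench, where the beaker's underside must stand. Ring 62 mm inside, 72 mm outside, 6 mm tall (4 mm of play). The 4 places and a fixed white rinse pot (62 mm across, 91 mm tall) stand 72 degrees apart on a circle of 110 mm radius round the hub; the rack does not turn
- beaker_black: clear sample beaker with a black band and black base, a white tablet in it; outside diameter 56 mm (foot 54), height 80 mm, wall 3 mm (mouth 50 mm), about 0.14 kg, axis z. Origin: centre of its underside. Starts on the bench mat (3 mm thick). Three or all four colours are there in a run; an absent beaker reads None
- place_black (a point): centre of the rack place with the raised black ring, on the rack's top, 75 mm above the bench, where the beaker's underside must stand. Ring 62 mm inside, 72 mm outside, 6 mm tall (4 mm of play). The 4 places and a fixed white rinse pot (62 mm across, 91 mm tall) stand 72 degrees apart on a circle of 110 mm radius round the hub; the rack does not turn
- cover_1: teal cover, one of 5 alike: flange 64 mm across, 4 mm thick; below it a plug 45 mm across (40 at its foot), 6 mm deep; on top an upright grip ring 56 mm outside, 50 mm inside, 14 mm high. About 0.04 kg. Origin: centre of the flange's underside, z up; seated, that is 80 mm above the beaker's origin. At the start nested on the stand, plug in ring, 18 mm apart, cover_2 on this one. Any cover fits any beaker
- cover_2: teal cover, one of 5 alike: flange 64 mm across, 4 mm thick; below it a plug 45 mm across (40 at its foot), 6 mm deep; on top an upright grip ring 56 mm outside, 50 mm inside, 14 mm high. About 0.04 kg. Origin: centre of the flange's underside, z up; seated, that is 80 mm above the beaker's origin. At the start nested on the stand, plug in ring, 18 mm apart, cover_3 on this one. Any cover fits any beaker
- cover_3: teal cover, one of 5 alike: flange 64 mm across, 4 mm thick; below it a plug 45 mm across (40 at its foot), 6 mm deep; on top an upright grip ring 56 mm outside, 50 mm inside, 14 mm high. About 0.04 kg. Origin: centre of the flange's underside, z up; seated, that is 80 mm above the beaker's origin. At the start nested on the stand, plug in ring, 18 mm apart, cover_4 on this one. Any cover fits any beaker
- cover_4: teal cover, one of 5 alike: flange 64 mm across, 4 mm thick; below it a plug 45 mm across (40 at its foot), 6 mm deep; on top an upright grip ring 56 mm outside, 50 mm inside, 14 mm high. About 0.04 kg. Origin: centre of the flange's underside, z up; seated, that is 80 mm above the beaker's origin. At the start nested on the stand, plug in ring, 18 mm apart, cover_5 on this one. Any cover fits any beaker
- cover_5: teal cover, one of 5 alike: flange 64 mm across, 4 mm thick; below it a plug 45 mm across (40 at its foot), 6 mm deep; on top an upright grip ring 56 mm outside, 50 mm inside, 14 mm high. About 0.04 kg. Origin: centre of the flange's underside, z up; seated, that is 80 mm above the beaker's origin. At the start nested on the stand, plug in ring, 18 mm apart, this one on top. Any cover fits any beaker
- stand_top (a point): centre of the top of the cover stand (fixed; foot 88 mm across, 8 mm thick; a ring like a beaker's rim, 18 mm above the bench), on which the flange of the lowest cover lies
- drive_collar (a joint): black knurled drive collar on the hub, rad, growing clockwise seen from above. Four detents: 0 white (parked), 0.6 yellow (turn by hand), 1.2 green (run), 1.8 red (rack release). It starts at white or yellow; let go, it springs into the nearest detent (green catches from 0.95 to 1.45). About 0.25 N m takes it over. Diameter 60 mm, height 22 mm, top 151 mm above the bench
- collar_lug (a point): outer end of the collar's lug, at the collar's top, 46 mm from the hub's axis: a radial tab with a white line, 12 mm wide, 20 mm tall, 16 mm out from the collar. Its direction from hub_top shows the collar's setting
- hub_top (a point): centre of the top of the hub's fixed barrel (48 mm diameter), 160 mm above the bench and 9 mm above the collar, on the collar's vertical axis and the middle of the rack. Below the collar is a fixed shoulder, 68 mm across, up to 123 mm above the bench
- mark_green (a point): the green dot on top of the hub's barrel, 18.5 mm from its centre; at green the lug points the same way from the hub's centre as this dot. White, yellow and red dots of the other settings lie on the same circle
- amber_bottle: amber reagent bottle, 68 mm diameter, 150 mm tall; origin: centre of its underside. Not part of the job
- tablet_jar: white jar with blue cap, 64 mm diameter, 90 mm tall; origin: centre of its underside. Not part of the job
- weigh_cup: white weighing cup, 60 mm across, 45 mm tall; origin: centre of its underside. Not part of the job
There are look-alikes about, which are no part of the job. Leave any blue or yellow look-alike of the cover_3 alone.

How it is judged:
On the way, in this order (a step that is already met when the one before it is completed fails the run):
1. every beaker stands in the place of its colour with a cover seated level on it (horizontal distance between beaker_blue and place_blue below 0.006 m and z of beaker_blue in the frame of place_blue between -0.004 and 0.004 m and angle between each of beaker_blue, beaker_yellow, beaker_red, beaker_black's own z axis and vertical below 0.06 rad and ((horizontal distance between cover_1 and beaker_blue below 0.006 m and z of cover_1 in the frame of beaker_blue between 0.077 and 0.083 m and angle between cover_1's own z axis and vertical below 0.06 rad) or (horizontal distance between cover_2 and beaker_blue below 0.006 m and z of cover_2 in the frame of beaker_blue between 0.077 and 0.083 m and angle between cover_2's own z axis and vertical below 0.06 rad) or (horizontal distance between cover_3 and beaker_blue below 0.006 m and z of cover_3 in the frame of beaker_blue between 0.077 and 0.083 m and angle between cover_3's own z axis and vertical below 0.06 rad) or (horizontal distance between cover_4 and beaker_blue below 0.006 m and z of cover_4 in the frame of beaker_blue between 0.077 and 0.083 m and angle between cover_4's own z axis and vertical below 0.06 rad) or (horizontal distance between cover_5 and beaker_blue below 0.006 m and z of cover_5 in the frame of beaker_blue between 0.077 and 0.083 m and angle between cover_5's own z axis and vertical below 0.06 rad)) and horizontal distance between beaker_yellow and place_yellow below 0.006 m and z of beaker_yellow in the frame of place_yellow between -0.004 and 0.004 m and ((horizontal distance between cover_1 and beaker_yellow below 0.006 m and z of cover_1 in the frame of beaker_yellow between 0.077 and 0.083 m and angle between cover_1's own z axis and vertical below 0.06 rad) or (horizontal distance between cover_2 and beaker_yellow below 0.006 m and z of cover_2 in the frame of beaker_yellow between 0.077 and 0.083 m and angle between cover_2's own z axis and vertical below 0.06 rad) or (horizontal distance between cover_3 and beaker_yellow below 0.006 m and z of cover_3 in the frame of beaker_yellow between 0.077 and 0.083 m and angle between cover_3's own z axis and vertical below 0.06 rad) or (horizontal distance between cover_4 and beaker_yellow below 0.006 m and z of cover_4 in the frame of beaker_yellow between 0.077 and 0.083 m and angle between cover_4's own z axis and vertical below 0.06 rad) or (horizontal distance between cover_5 and beaker_yellow below 0.006 m and z of cover_5 in the frame of beaker_yellow between 0.077 and 0.083 m and angle between cover_5's own z axis and vertical below 0.06 rad)) and horizontal distance between beaker_red and place_red below 0.006 m and z of beaker_red in the frame of place_red between -0.004 and 0.004 m and ((horizontal distance between cover_1 and beaker_red below 0.006 m and z of cover_1 in the frame of beaker_red between 0.077 and 0.083 m and angle between cover_1's own z axis and vertical below 0.06 rad) or (horizontal distance between cover_2 and beaker_red below 0.006 m and z of cover_2 in the frame of beaker_red between 0.077 and 0.083 m and angle between cover_2's own z axis and vertical below 0.06 rad) or (horizontal distance between cover_3 and beaker_red below 0.006 m and z of cover_3 in the frame of beaker_red between 0.077 and 0.083 m and angle between cover_3's own z axis and vertical below 0.06 rad) or (horizontal distance between cover_4 and beaker_red below 0.006 m and z of cover_4 in the frame of beaker_red between 0.077 and 0.083 m and angle between cover_4's own z axis and vertical below 0.06 rad) or (horizontal distance between cover_5 and beaker_red below 0.006 m and z of cover_5 in the frame of beaker_red between 0.077 and 0.083 m and angle between cover_5's own z axis and vertical below 0.06 rad)) and horizontal distance between beaker_black and place_black below 0.006 m and z of beaker_black in the frame of place_black between -0.004 and 0.004 m and ((horizontal distance between cover_1 and beaker_black below 0.006 m and z of cover_1 in the frame of beaker_black between 0.077 and 0.083 m and angle between cover_1's own z axis and vertical below 0.06 rad) or (horizontal distance between cover_2 and beaker_black below 0.006 m and z of cover_2 in the frame of beaker_black between 0.077 and 0.083 m and angle between cover_2's own z axis and vertical below 0.06 rad) or (horizontal distance between cover_3 and beaker_black below 0.006 m and z of cover_3 in the frame of beaker_black between 0.077 and 0.083 m and angle between cover_3's own z axis and vertical below 0.06 rad) or (horizontal distance between cover_4 and beaker_black below 0.006 m and z of cover_4 in the frame of beaker_black between 0.077 and 0.083 m and angle between cover_4's own z axis and vertical below 0.06 rad) or (horizontal distance between cover_5 and beaker_black below 0.006 m and z of cover_5 in the frame of beaker_black between 0.077 and 0.083 m and angle between cover_5's own z axis and vertical below 0.06 rad))), for 0.2 s.
2. the collar is at the green mark (value of joint drive_collar between 1.08 and 1.32 rad), for 0.2 s.
At the end, for the whole second after the job is handed in: Every beaker that is there stands upright (within 0.06 rad) in the place of its colour, centred within 6 mm and down on the rack within 4 mm; on each sits a cover, centred within 6 mm, its flange on the rim within 3 mm, level within 0.06 rad; the collar is at green within 0.12 rad; all at rest (all of step 1 and all of step 2 and linear speed of each of beaker_blue, beaker_yellow, beaker_red, beaker_black, cover_1, cover_2, cover_3, cover_4, cover_5 below 0.02 m/s and velocity of joint drive_collar between -0.1 and 0.1 rad/s); the robot touches nothing.
It fails at once if a cover is lifted off the stack together with the next one under it ((height (world z) of cover_1 above 0.068 m and distance between cover_1 and cover_2 below 0.035 m) or (height (world z) of cover_2 above 0.086 m and distance between cover_2 and cover_3 below 0.035 m) or (height (world z) of cover_3 above 0.104 m and distance between cover_3 and cover_4 below 0.035 m) or (height (world z) of cover_4 above 0.122 m and distance between cover_4 and cover_5 below 0.035 m)).
It fails at once if a beaker is tipped over (more than 60 degrees), so that its tablet falls out (angle between any of beaker_blue, beaker_yellow, beaker_red, beaker_black's own z axis and vertical above 1.05 rad).
It fails at once if the collar is turned on to the red mark (rack release) (value of joint drive_collar above 1.6 rad).
It fails at once if the amber bottle, the tablet jar or the weighing cup is moved more than 40 mm (distance of any of amber_bottle, tablet_jar, weigh_cup from where it was at the start of the episode above 0.04 m).
Of beaker_blue, beaker_yellow, beaker_red, beaker_black only 3 to 4 are there at a start; the rules pass over those that are not, and their reading is None.
At some moment in a run one of beaker_blue, beaker_yellow, beaker_red, beaker_black may be knocked a few centimetres aside while the robot is not near it.
It also fails if it takes over 210 s, if anything falls off the work surface, if the arm or the gripper's body presses on something with over 40 N, if the wrist force passes 120 N, or if a joint passes its speed limit or range.

## Working session

There is one attempt and no reset: what is moved stays moved. The work goes in short steps, Python scripts to look and compute and a tool call to move; the robot and the scene stay as the last step left them, time stands still between calls to the robot, and variables do not carry over. Pictures are saved under pics/ and viewed, and the job is handed in when it is done.

Besides the shell and the picture viewer there is one more tool, called after "Request:" as name(argument=value, ...) on one line, values as JSON. arm_command: Moves the arm, as the interface text tells. Its arguments: {"type":"object","properties":{"increments":{"type":"array"}},"required":["increments"]}

```bash
ls; mkdir -p pics; cat > h.py <<'E'
import numpy as np, cv2
from bench import get_state, grab_frame, job_done
from scipy.spatial.transform import Rotation as Ro
def K(f):
    h=f["color"].shape[0]; fl=h/2/np.tan(np.radians(f["fovy"])/2)
    return np.array([[fl,0,f["cx"]],[0,fl,f["cy"]],[0,0,1.]])
def grab(n):
    s=get_state(); f=grab_frame(n)
    if n=="wrist":
        T=np.eye(4);T[:3,:3]=Ro.from_rotvec(s["tool_rot"]).as_matrix();T[:3,3]=s["position"]
        W=T@np.array(f["T_tool_cam"]); f["R"]=W[:3,:3].T; f["t"]=-W[:3,:3].T@W[:3,3]
    f["R"]=np.array(f["R"]);f["t"]=np.array(f["t"])
    return f
def save(f,name): cv2.imwrite("pics/"+name+".png",cv2.cvtColor(f["color"],cv2.COLOR_RGB2BGR))
def px2plane(f,px,z):
    p=cv2.undistortPoints(np.array(px,float).reshape(-1,1,2),K(f),np.array(f["dist"],float)).reshape(-1,2)
    d=np.c_[p,np.ones(len(p))]@f["R"]; c=-f["R"].T@f["t"]
    return c+d*((z-c[2])/d[:,2])[:,None]
def proj(f,X):
    return cv2.projectPoints(np.array(X,float).reshape(-1,1,3),cv2.Rodrigues(f["R"])[0],f["t"].astype(float),K(f),np.array(f["dist"],float))[0].reshape(-1,2)
E
python3 - <<'E'
from h import *
print(get_state())
for n in ("side","top","wrist"):
    f=grab(n); save(f,n+"0"); print(n,f["fovy"],f["dist"],-f["R"].T@f["t"])
E
```

```text
pics
{'t': 0.0, 'joints': array([-1.41216639,  0.33388685,  0.03986267,  1.46625026, -0.01338873,
        1.34327089, -0.05848271]), 'dq': array([-9.00991761e-04, -2.87488514e-04,  2.36258010e-03, -3.07751697e-04,
       -2.04042023e-04,  2.09628998e-04,  3.42737370e-05]), 'effort': array([-1.20411114e-04, -6.56326747e+01,  1.33510172e+00, -4.03813362e+01,
       -5.97995985e-02,  4.44298878e-02,  9.80142022e-05]), 'position': array([0.16565121, 0.62808619, 0.22968493]), 'tool_rot': array([ 2.48776146e+00,  1.91680977e+00, -1.81497422e-03]), 'ft_force': array([-0.43972829, -0.3592738 ,  0.48050868]), 'moment': array([ 0.0122163 , -0.04850755, -0.02220744]), 'opening': 0.08723125462368458}
side 45.51751927782698 [0.00257632 0.         0.         0.         0.        ] [ 0.20297438 -0.83808795  0.90268908]
top 52.06754256774191 [0.04359665 0.         0.         0.         0.        ] [ 0.36259897 -0.03181874  1.16267813]
wrist 71.14593313276114 [0.002271 0.       0.       0.       0.      ] [0.10061803 0.64478764 0.3844392 ]
```

View pics/top0.png

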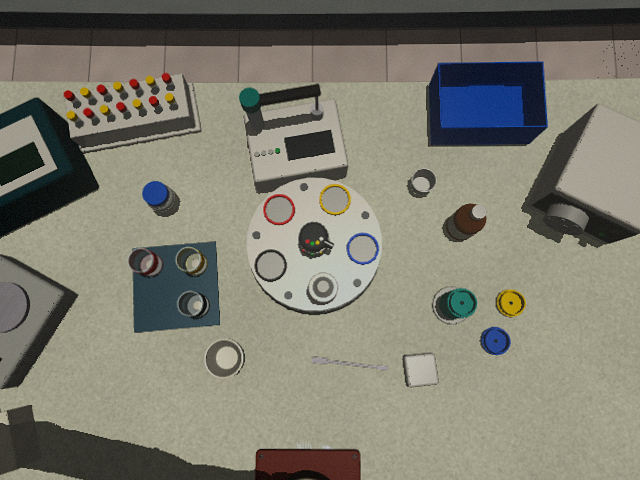

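View pics/side0.png

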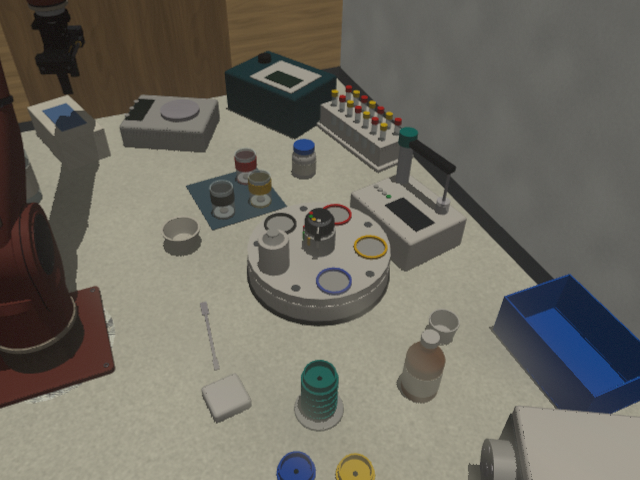

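View pics/wrist0.png

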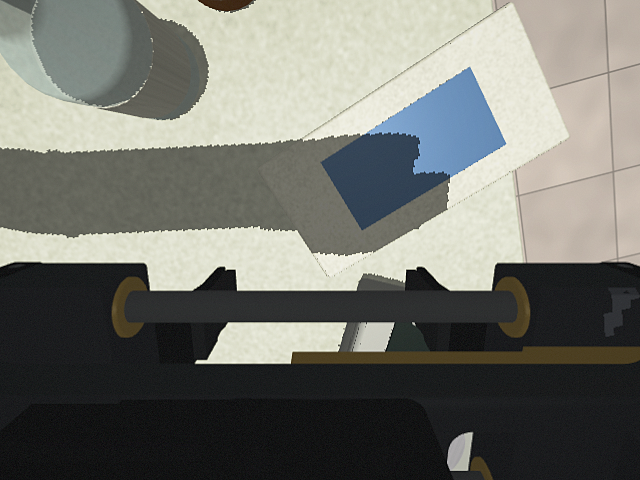

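Top view: three beakers (red ~(148,260), yellow ~(190,261), black ~(193,304)) on the mat; blue is absent. The hub is at ~(315,238), the teal stack at ~(460,303) with blue/yellow decoys to its right. Next I'll take measurements.

```bash
python3 - <<'E'
from h import *
f=grab("top"); im=f["color"]
a=cv2.resize(im[165:325,235:395],None,fx=3.5,fy=3.5,interpolation=cv2.INTER_CUBIC)
b=cv2.resize(im[230:340,125:225],None,fx=4,fy=4,interpolation=cv2.INTER_CUBIC)
cv2.imwrite("pics/rackz.png",a[...,::-1]); cv2.imwrite("pics/matz.png",b[...,::-1])
g=cv2.resize(im[270:370,425:535],None,fx=5,fy=5,interpolation=cv2.INTER_CUBIC);cv2.imwrite("pics/stackz.png",g[...,::-1])
hsv=cv2.cvtColor(im,cv2.COLOR_RGB2HSV)
def blobs(name,lo,hi,z,roi):
    m=cv2.inRange(hsv,lo,hi); k=np.zeros_like(m); x0,y0,x1,y1=roi; k[y0:y1,x0:x1]=m[y0:y1,x0:x1]
    cs,_=cv2.findContours(k,cv2.RETR_EXTERNAL,cv2.CHAIN_APPROX_NONE)
    for c in cs:
        if cv2.contourArea(c)>60:
            P=px2plane(f,c.reshape(-1,2),z)[:,:2].astype(np.float32)
            (cx,cy),r=cv2.minEnclosingCircle(P); e=cv2.fitEllipse(P*1000)
            print(name,"enc",round(cx,4),round(cy,4),round(r,4),"ell",np.round(e[0],1),np.round(e[1],1), "px",c.reshape(-1,2).mean(0).round())
R=(245,175,385,315)
blobs("red",(0,120,80),(8,255,255),.081,R);blobs("red2",(170,120,80),(180,255,255),.081,R)
blobs("yel",(20,120,80),(32,255,255),.081,R);blobs("blue",(105,120,60),(125,255,255),.081,R)
blobs("black",(0,0,0),(180,255,70),.081,R)
blobs("rackwhite",(0,0,150),(180,40,255),.075,(240,170,390,320))
blobs("teal",(80,100,40),(95,255,255),.126,(430,275,490,330))
E
```

```text
red enc 0.645 0.0669 0.036 ell [645.1  66.9] [69.4 70.3] px [279. 209.]
yel enc 0.6686 -0.0598 0.0362 ell [668.7 -60.2] [69.3 71.1] px [335. 199.]
blue enc 0.5549 -0.1219 0.0358 ell [ 555.  -121.5] [68.2 69.2] px [362. 248.]
black enc 0.4701 -0.0105 0.1182 ell [606.1 -13.7] [331.4 389.5] px [312. 304.]
black enc 0.5161 0.0834 0.0355 ell [516.3  83.5] [67.2 69.3] px [270. 265.]
black enc 0.5728 -0.0158 0.0428 ell [572.4 -13. ] [69.3 81.8] px [316. 241.]
black enc 0.7133 0.0189 0.1037 ell [706.7  29.2] [ 31.  208.7] px [298. 180.]
rackwhite enc 0.7393 0.0576 0.0683 ell [729.2 104.1] [ 19.5 188.1] px [281. 173.]
rackwhite enc 0.5725 -0.0136 0.2394 ell [566.7 -16.1] [390.1 399.5] px [312. 245.]
teal enc 0.4323 -0.3222 0.0318 ell [ 431.9 -322.2] [59.  61.3] px [461. 302.]
```

View pics/rackz.png

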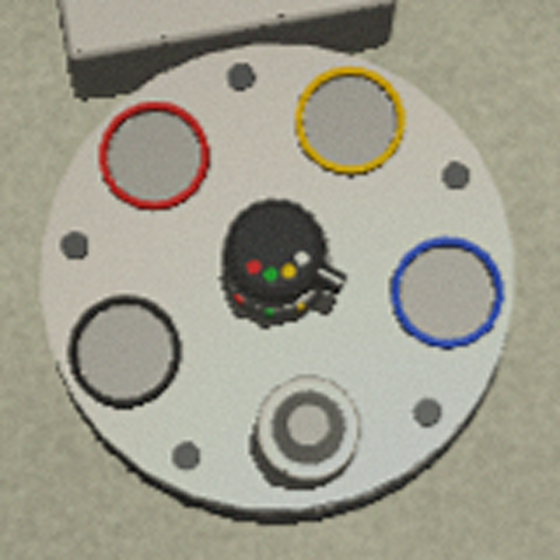

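View pics/matz.png

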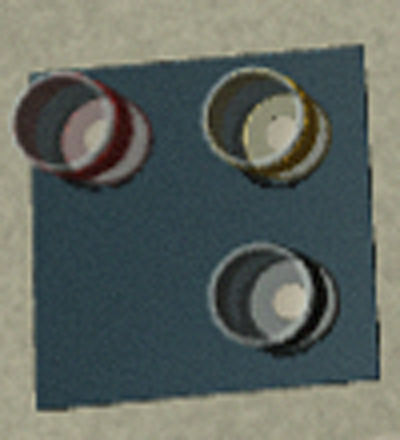

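View pics/stackz.png

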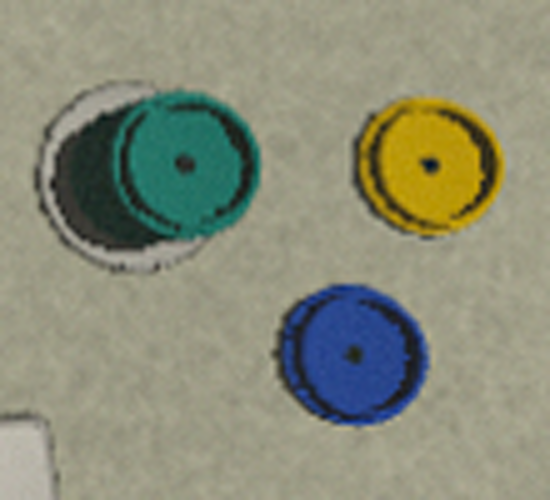

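```bash
python3 - <<'E'
from h import *
f=grab("top"); im=f["color"]
hsv=cv2.cvtColor(im,cv2.COLOR_RGB2HSV)
P=np.array([[.6451,.0669],[.6687,-.060],[.555,-.1217],[.5162,.0835]]) # red yel blue black
from scipy.optimize import least_squares
idx=np.array([1,0,-1,2])
fun=lambda q:(np.c_[q[0]+.11*np.cos(q[2]+idx*np.radians(72)),q[1]+.11*np.sin(q[2]+idx*np.radians(72))]-P).ravel()
s=least_squares(fun,[.57,-.01,-.5]); print("hub",s.x,"res",fun(s.x)*1000)
q=s.x
for n,i in zip(("red","yel","blue","black"),idx): print(n,q[0]+.11*np.cos(q[2]+i*np.radians(72)),q[1]+.11*np.sin(q[2]+i*np.radians(72)))
h=q[:2]
print("rack px/hubtop",proj(f,[[*h,.16]]))
o=np.array([235,165])
for n,p in dict(red=(253,267),green=(270,274),yel=(289,271),white=(302,258)).items():
    X=px2plane(f,np.array(p)/3.5+o,.16)[0,:2]-h; print(n,np.hypot(*X)*1000,np.degrees(np.arctan2(X[1],X[0])))
for p in [(343,280),(340,285)]:
    X=px2plane(f,np.array(p)/3.5+o,.151)[0,:2]-h; print("lug",np.hypot(*X)*1000,np.degrees(np.arctan2(X[1],X[0])))
m=cv2.inRange(hsv,(80,100,40),(95,255,255)); k=np.zeros_like(m);k[275:330,430:490]=m[275:330,430:490]
c=max(cv2.findContours(k,cv2.RETR_EXTERNAL,cv2.CHAIN_APPROX_NONE)[0],key=cv2.contourArea)
for z in(.092,.108): print("teal",z,cv2.minEnclosingCircle(px2plane(f,c.reshape(-1,2),z)[:,:2].astype(np.float32)))
# beakers : rim circle centre by eye in zoom (4x, offset 125,230)
for n,p in dict(red=(64,121),yel=(257,117),black=(261,293)).items():
    print(n,px2plane(f,np.array(p)/4+[125,230],.083)[0])
g=grab("side")
for n,p in dict(red=(246,182),yel=(261,201),black=(223,212)).items(): print(n,px2plane(g,p,.005)[0])
E
```

```text
hub [ 0.56922076 -0.01289156 -0.44302161] res [-0.32295998  0.15372574 -0.0985874  -0.04540096  0.08509595 -0.27951587
  0.33645135  0.17119107]
red 0.6447770400164242 0.06705372573963407
yel 0.6686014125983303 -0.06004540095762059
blue 0.5550850959456125 -0.12197951586795229
black 0.5165364513474473 0.08367119106863492
rack px/hubtop [[313.02082316 234.7379438 ]]
red 18.269218106383494 139.51236195227224
green 18.197554543071828 174.49209918651033
yel 18.87005266851016 -149.69574508123142
white 19.174144006005566 -116.06363558316804
lug 46.29798090797747 -115.63552562813835
lug 46.12486580673511 -120.01180810072576
teal 0.092 ((0.43289807438850403, -0.332034170627594), 0.032907720655202866)
teal 0.108 ((0.43184757232666016, -0.32754772901535034), 0.03241753950715065)
red [0.52680703 0.37028994 0.083     ]
yel [0.52914987 0.26363295 0.083     ]
black [0.43170246 0.25672875 0.083     ]
red [0.51882665 0.35352495 0.005     ]
yel [0.52925453 0.26221856 0.005     ]
black [0.42828105 0.25569932 0.005     ]
```

```bash
cat > go.py <<'E'
import sys
from h import *
# usage: go.py x y z [yawdeg of tool x]
s=get_state(); R=Ro.from_rotvec(s["tool_rot"]).as_matrix(); p=s["position"]
yaw=np.degrees(np.arctan2(R[1,0],R[0,0]))
print("t %.2f pos %s yaw %.2f tilt %.2f F %s open %.4f j %s"%(s["t"],np.round(p,4),yaw,np.degrees(np.arccos(-R[2,2])),np.round(s["ft_force"],1),s["opening"],np.round(s["joints"],2)))
if len(sys.argv)>3:
    d=np.array(list(map(float,sys.argv[1:4])))-p
    inc=R.T@d/.25; ty=float(sys.argv[4]) if len(sys.argv)>4 else 90
    dy=((ty-yaw+180)%360)-180
    print("x %.3f y %.3f z %.3f spin %.3f"%(*inc,-dy/60))
E
python3 go.py .45 .50 .23
python3 go.py .47 .37 .23; python3 -c "
from h import *
print(np.round(grab_frame('wrist')['T_tool_cam'],3))"
```

```text
t 0.30 pos [0.1657 0.6283 0.2302] yaw 75.23 tilt 0.03 F [-0.1  0.7  0.3] open 0.0869 j [-1.41  0.33  0.04  1.47 -0.01  1.34 -0.06]
x -0.206 y 1.231 z 0.001 spin -0.246
t 0.30 pos [0.1657 0.6283 0.2302] yaw 75.23 tilt 0.03 F [-0.1  0.7  0.3] open 0.0869 j [-1.41  0.33  0.04  1.47 -0.01  1.34 -0.06]
x -0.689 y 1.441 z 0.001 spin -0.246
[[ 1.     0.001  0.    -0.001]
 [-0.001  0.97   0.244 -0.067]
 [-0.    -0.244  0.97  -0.155]
 [ 0.     0.     0.     1.   ]]
```

Request:
arm_command(increments=[{"x":-0.3,"y":0.8,"z":-0.05,"spin":-0.246,"claw":100},{"x":-0.3,"y":0.8,"z":-0.05,"spin":-0.246,"claw":100},{"x":-0.3,"y":0.8,"z":-0.05,"spin":-0.246,"claw":100},{"x":-0.3,"y":0.8,"z":-0.05,"spin":-0.246,"claw":100},{"x":-0.3,"y":0.8,"z":-0.05,"spin":-0.246,"claw":100},{"x":-0.3,"y":0.8,"z":-0.05,"spin":-0.246,"claw":100},{"x":-0.3,"y":0.8,"z":-0.05,"spin":-0.246,"claw":100},{"x":-0.3,"y":0.8,"z":-0.05,"spin":-0.246,"claw":100}])

```text
t: 1.15
position: [0.3381, 0.5061, 0.2426]
tool_rot: [-2.218, -2.224, 0.001]
ft_force: [0.3, -0.1, -0.6]
opening: 0.0871
```

```bash
python3 go.py .58 .32 .25
```

```text
t 1.15 pos [0.3381 0.5061 0.2426] yaw 90.15 tilt 0.06 F [ 0.3 -0.1 -0.6] open 0.0871 j [-1.14  0.24  0.11  1.56 -0.03  1.34  0.54]
x -0.747 y 0.966 z -0.030 spin 0.002
```

Request:
arm_command(increments=[{"x":-0.747,"y":0.966,"z":-0.03,"spin":0.002,"claw":100},{"x":-0.747,"y":0.966,"z":-0.03,"spin":0.002,"claw":100},{"x":-0.747,"y":0.966,"z":-0.03,"spin":0.002,"claw":100},{"x":-0.747,"y":0.966,"z":-0.03,"spin":0.002,"claw":100},{"x":-0.747,"y":0.966,"z":-0.03,"spin":0.002,"claw":100},{"x":-0.747,"y":0.966,"z":-0.03,"spin":0.002,"claw":100},{"x":-0.747,"y":0.966,"z":-0.03,"spin":0.002,"claw":100},{"x":-0.747,"y":0.966,"z":-0.03,"spin":0.002,"claw":100},{"x":-0.747,"y":0.966,"z":-0.03,"spin":0.002,"claw":100},{"x":-0.747,"y":0.966,"z":-0.03,"spin":0.002,"claw":100}])

```text
t: 2.15
position: [0.5785, 0.3224, 0.2498]
tool_rot: [-2.216, -2.225, 0.001]
ft_force: [0.5, -1.2, 0.3]
opening: 0.0869
```

```bash
python3 - <<'E'
from h import *
f=grab("wrist"); save(f,"w1"); print(get_state()["position"])
print(proj(f,[[.527,.37,.083],[.529,.2636,.083],[.4317,.2567,.083]]))
E
```

```text
[0.57868    0.32206983 0.24994739]
[[371.60050781 172.40042202]
 [258.60824416 174.02565282]
 [246.19398629  60.38978896]]
```

View pics/w1.png

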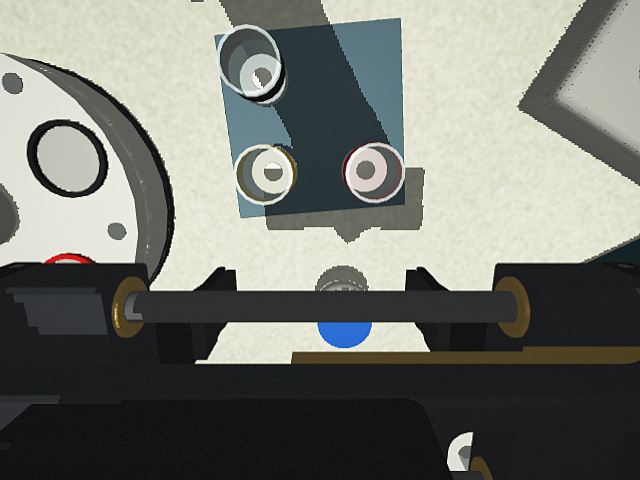

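The wrist view shows rims at red ≈(375,172), yellow ≈(265,174) and black ≈(250,57), all close to the predictions. I'll refine them by rim segmentation.

```bash
cat > rim.py <<'E'
from h import *
def rimfit(f,guess,z,r=.028,tol=.006):
    # white rim pixels near an annulus around guess; circle fit on plane z, iterated
    im=f["color"]; g=cv2.cvtColor(im,cv2.COLOR_RGB2HSV)
    ys,xs=np.nonzero((g[...,2]>150)&(g[...,1]<70))
    P=px2plane(f,np.c_[xs,ys],z)[:,:2]; c=np.array(guess,float)
    for it in range(8):
        t=tol if it<4 else .003
        d=np.hypot(*(P-c).T); Q=P[np.abs(d-(r-.0015))<t]
        A=np.c_[2*Q,np.ones(len(Q))]; s=np.linalg.lstsq(A,(Q**2).sum(1),rcond=None)[0]
        c=s[:2]; R=np.sqrt(s[2]+c@c)
    return c,R,len(Q)
E
python3 - <<'E'
from rim import *
f=grab("wrist")
for n,p in dict(red=(375,172),yel=(264.5,173.5),black=(249.5,57)).items():
    g=px2plane(f,p,.083)[0,:2]; print(n,g,rimfit(f,g,.083))
cv2.imwrite("pics/w1z.png",cv2.resize(f["color"][10:220,200:420],None,fx=2.6,fy=2.6)[...,::-1])
E
```

```text
red [0.52691043 0.37286544] (array([0.52748966, 0.37387085]), np.float64(0.026224687974613872), 752)
yel [0.52873996 0.26881072] (array([0.53167635, 0.26339451]), np.float64(0.026674604714586433), 891)
black [0.42922548 0.25939292] (array([0.43085743, 0.25655115]), np.float64(0.026612570151997254), 1026)
```

View pics/w1z.png

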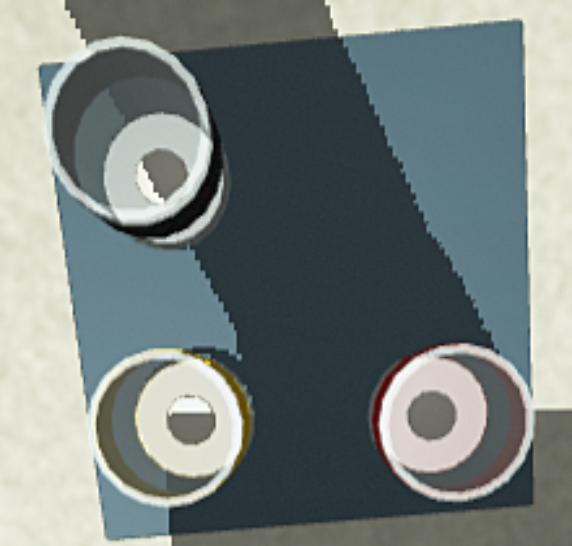

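```bash
python3 go.py .529 .266 .12; python3 go.py .529 .266 .05
```

```text
t 2.25 pos [0.5789 0.3217 0.25  ] yaw 90.18 tilt 0.07 F [0.  0.5 0.5] open 0.0872 j [-0.78  0.36  0.27  1.41 -0.1   1.39  1.07]
x -0.222 y -0.200 z 0.520 spin 0.003
t 2.25 pos [0.5789 0.3217 0.25  ] yaw 90.18 tilt 0.07 F [0.  0.5 0.5] open 0.0872 j [-0.78  0.36  0.27  1.41 -0.1   1.39  1.07]
x -0.223 y -0.199 z 0.800 spin 0.003
```

Request:
arm_command(increments=[{"x":-0.1,"y":-0.1,"z":0.15,"spin":0,"claw":100},{"x":-0.222,"y":-0.199,"z":0.35,"spin":0,"claw":100},{"x":-0.222,"y":-0.199,"z":0.5,"spin":0,"claw":100},{"x":-0.222,"y":-0.199,"z":0.52,"spin":0,"claw":100},{"x":-0.222,"y":-0.199,"z":0.52,"spin":0,"claw":100},{"x":-0.222,"y":-0.199,"z":0.62,"spin":0,"claw":100},{"x":-0.222,"y":-0.199,"z":0.72,"spin":0,"claw":100},{"x":-0.222,"y":-0.199,"z":0.8,"spin":0,"claw":100},{"x":-0.222,"y":-0.199,"z":0.8,"spin":0,"claw":100},{"x":-0.222,"y":-0.199,"z":0.8,"spin":0,"claw":100},{"x":-0.222,"y":-0.199,"z":0.8,"spin":0,"claw":80},{"x":-0.222,"y":-0.199,"z":0.8,"spin":0,"claw":70},{"x":-0.222,"y":-0.199,"z":0.8,"spin":0,"claw":55},{"x":-0.222,"y":-0.199,"z":0.8,"spin":0,"claw":40},{"x":-0.222,"y":-0.199,"z":0.8,"spin":0,"claw":40},{"x":-0.222,"y":-0.199,"z":0.8,"spin":0,"claw":40}])

```text
t: 3.85
position: [0.5294, 0.2664, 0.0506]
tool_rot: [-2.217, -2.224, -0.0]
ft_force: [-1.2, 0.9, 5.3]
opening: 0.0592
```

```bash
python3 go.py .529 .266 .18;python3 go.py .61 .19 .18; python3 - <<'E'
from h import *
f=grab("top"); save(f,"t1")
f=grab("wrist"); save(f,"w2")
E
```

```text
t 3.85 pos [0.5294 0.2664 0.0506] yaw 90.19 tilt 0.06 F [-1.2  0.9  5.3] open 0.0592 j [-0.75  0.38  0.26  1.81 -0.12  0.96  1.13]
x -0.001 y -0.002 z -0.518 spin 0.003
t 3.85 pos [0.5294 0.2664 0.0506] yaw 90.19 tilt 0.06 F [-1.2  0.9  5.3] open 0.0592 j [-0.75  0.38  0.26  1.81 -0.12  0.96  1.13]
x -0.306 y 0.321 z -0.518 spin 0.003
```

View pics/w2.png

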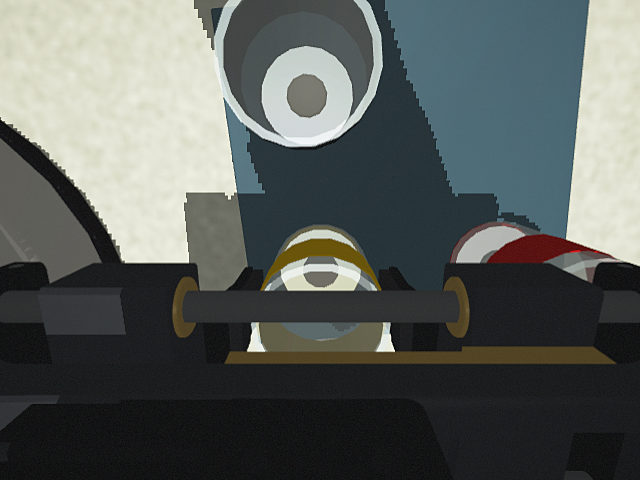

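Request:
arm_command(increments=[{"x":0,"y":0,"z":0,"spin":0,"claw":30},{"x":0,"y":0,"z":0,"spin":0,"claw":30},{"x":0,"y":0,"z":0,"spin":0,"claw":30},{"x":0,"y":0,"z":0,"spin":0,"claw":30}])

```text
t: 4.35
position: [0.5293, 0.2664, 0.0506]
tool_rot: [-2.217, -2.224, -0.0]
ft_force: [-0.9, 0.4, 3.3]
opening: 0.0589
```

```bash
python3 go.py .529 .266 .18;python3 go.py .669 .1 .18; python3 - <<'E'
from h import *
f=grab("side"); cv2.imwrite("pics/s1z.png",cv2.resize(f["color"][100:280,160:420],None,fx=3,fy=3)[...,::-1])
E
```

```text
t 4.35 pos [0.5293 0.2664 0.0506] yaw 90.19 tilt 0.07 F [-0.9  0.4  3.3] open 0.0589 j [-0.75  0.38  0.26  1.81 -0.12  0.96  1.13]
x -0.001 y -0.002 z -0.518 spin 0.003
t 4.35 pos [0.5293 0.2664 0.0506] yaw 90.19 tilt 0.07 F [-0.9  0.4  3.3] open 0.0589 j [-0.75  0.38  0.26  1.81 -0.12  0.96  1.13]
x -0.667 y 0.556 z -0.519 spin 0.003
```

View pics/s1z.png

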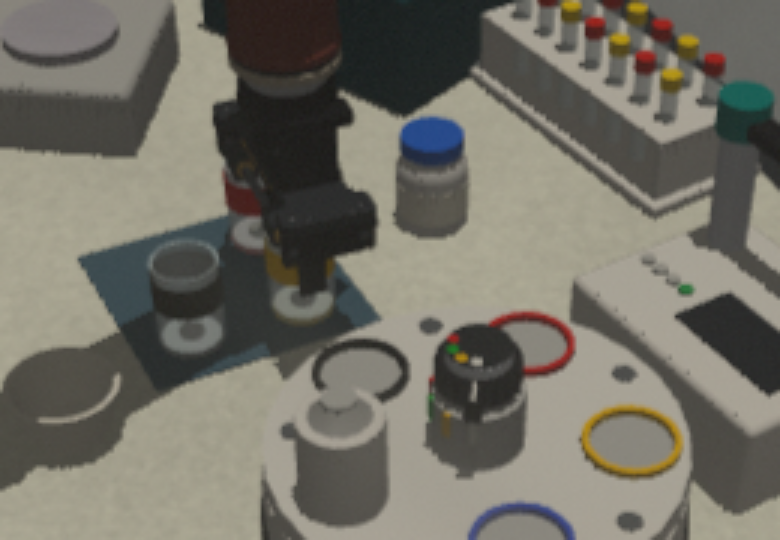

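Request:
arm_command(increments=[{"x":0,"y":0,"z":-0.06,"spin":0,"claw":30},{"x":0,"y":0,"z":-0.14,"spin":0,"claw":30},{"x":0,"y":0,"z":-0.24,"spin":0,"claw":30},{"x":0,"y":0,"z":-0.34,"spin":0,"claw":30},{"x":0,"y":0,"z":-0.44,"spin":0,"claw":30},{"x":0,"y":0,"z":-0.52,"spin":0,"claw":30},{"x":0,"y":0,"z":-0.52,"spin":0,"claw":30},{"x":0,"y":0,"z":-0.52,"spin":0,"claw":30}])

```text
t: 5.2
position: [0.5294, 0.2661, 0.1807]
tool_rot: [-2.217, -2.224, -0.001]
ft_force: [0.2, -0.6, -2.0]
opening: 0.0587
```

```bash
python3 go.py .669 .1 .18; python3 - <<'E'
from h import *
f=grab("side"); cv2.imwrite("pics/s2z.png",cv2.resize(f["color"][80:280,160:420],None,fx=3,fy=3)[...,::-1])
f=grab("wrist"); save(f,"w3")
E
```

```text
t 5.20 pos [0.5294 0.2661 0.1807] yaw 90.18 tilt 0.06 F [ 0.2 -0.6 -2. ] open 0.0587 j [-0.77  0.25  0.28  1.69 -0.07  1.21  1.09]
x -0.666 y 0.557 z 0.002 spin 0.003
```

View pics/s2z.png

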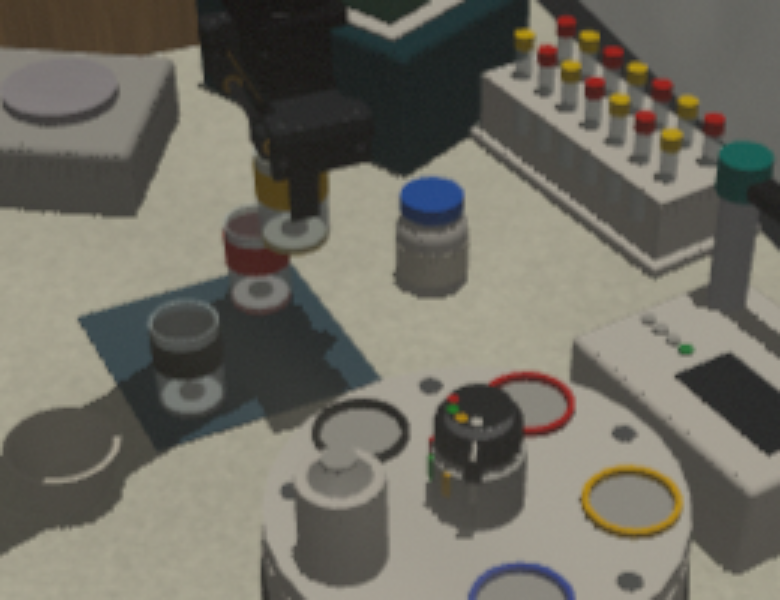

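View pics/w3.png

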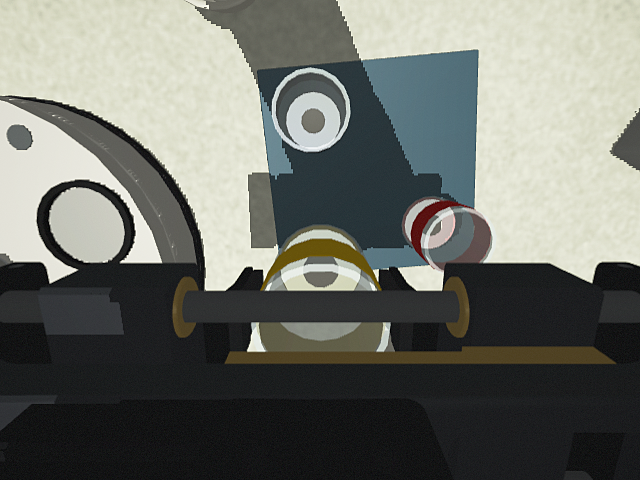

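```bash
python3 - <<'E'
from h import *
f=grab("wrist"); cv2.imwrite("pics/w3z.png",cv2.resize(f["color"][200:370,220:420],None,fx=4,fy=4)[...,::-1])
p=get_state()["position"]; print(p)
z0=p[2]-.0476
print(proj(f,[[p[0]+d,p[1],z0] for d in(-.027,0,.027)]),proj(f,[[p[0]+d,p[1],z0+.08] for d in(-.028,0,.028)]))
E
```

```text
[0.52872331 0.26587189 0.17929331]
[[321.32106297 222.29174449]
 [321.13425297 264.13740499]
 [320.9585777  303.50011127]] [[321.84436317 260.18110312]
 [321.51323947 326.63785698]
 [321.21370096 386.80105109]]
```

View pics/w3z.png

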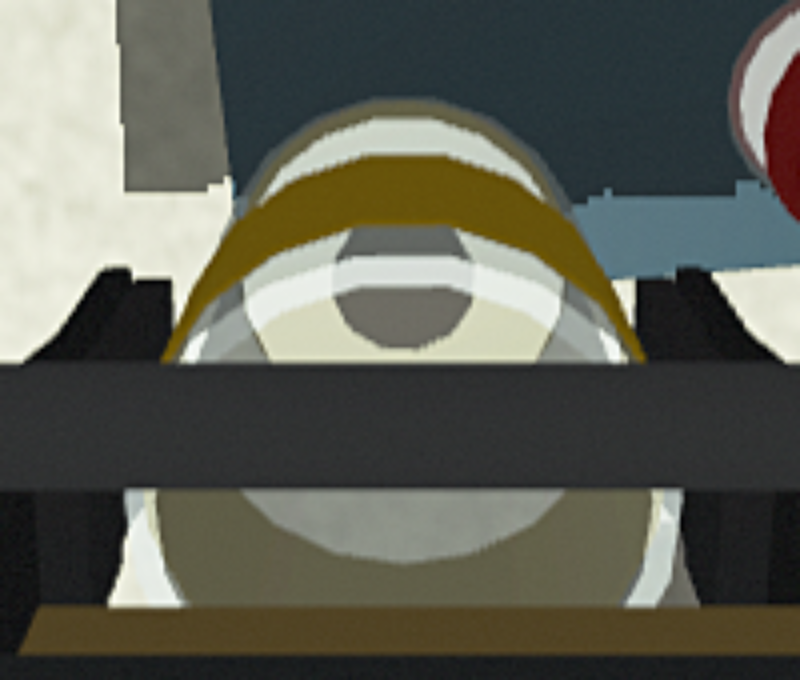

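Request:
arm_command(increments=[{"x":-0.1,"y":0.1,"z":0.0,"spin":0.003,"claw":30},{"x":-0.25,"y":0.22,"z":0.0,"spin":0.003,"claw":30},{"x":-0.4,"y":0.36,"z":0.0,"spin":0.003,"claw":30},{"x":-0.55,"y":0.48,"z":0.0,"spin":0.003,"claw":30},{"x":-0.66,"y":0.555,"z":0.0,"spin":0.003,"claw":30},{"x":-0.66,"y":0.555,"z":0.0,"spin":0.003,"claw":30},{"x":-0.66,"y":0.555,"z":0.0,"spin":0.003,"claw":30}])

```text
t: 6.05
position: [0.6677, 0.1004, 0.1776]
tool_rot: [-2.222, -2.218, 0.006]
ft_force: [-1.1, 1.3, -2.4]
opening: 0.0593
```

```bash
python3 go.py .6673 -.06 .175
```

```text
t 6.05 pos [0.6677 0.1004 0.1776] yaw 89.90 tilt 0.28 F [-1.1  1.3 -2.4] open 0.0593 j [-0.49  0.43  0.37  1.48 -0.16  1.27  1.47]
x -0.641 y -0.000 z 0.011 spin -0.002
```

Request:
arm_command(increments=[{"x":-0.12,"y":0,"z":0.0,"spin":0,"claw":30},{"x":-0.26,"y":0,"z":0.0,"spin":0,"claw":30},{"x":-0.4,"y":0,"z":0.0,"spin":0,"claw":30},{"x":-0.54,"y":0,"z":0.0,"spin":0,"claw":30},{"x":-0.641,"y":0,"z":0.01,"spin":-0.002,"claw":30},{"x":-0.641,"y":0,"z":0.01,"spin":-0.002,"claw":30},{"x":-0.641,"y":0,"z":0.01,"spin":-0.002,"claw":30}])

```text
t: 6.75
position: [0.6669, -0.0584, 0.1748]
tool_rot: [-2.217, -2.22, 0.006]
ft_force: [0.5, 0.3, -2.3]
opening: 0.0589
```

```bash
python3 go.py .6673 -.06 .1226;  python3 - <<'E'
from h import *
p=get_state()["position"]
f=grab("wrist"); cv2.imwrite("pics/w4.png",cv2.resize(f["color"][170:370,200:440],None,fx=3,fy=3)[...,::-1])
print(proj(f,[[.6686+d,-.06,.081] for d in(-.036,.036)]),proj(f,[[.6686,-.06+d,.081] for d in(-.036,.036)]))
E
```

```text
t 6.75 pos [ 0.6669 -0.0584  0.1748] yaw 90.07 tilt 0.32 F [ 0.5  0.3 -2.3] open 0.0589 j [-0.29  0.43  0.42  1.5  -0.18  1.26  1.72]
x -0.007 y 0.003 z 0.209 spin 0.001
[[318.88865006 200.97912286]
 [318.83154607 291.4874088 ]] [[272.00687647 247.66123984]
 [365.70315654 247.81460294]]
```

View pics/w4.png

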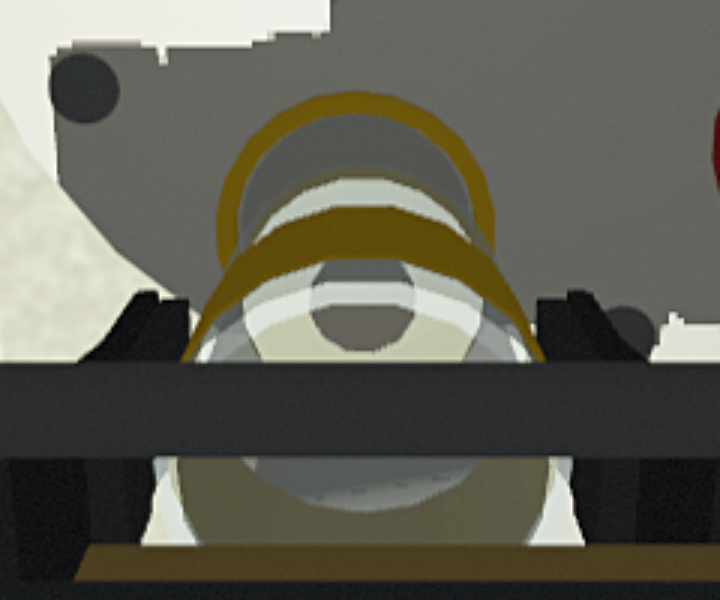

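Request:
arm_command(increments=[{"x":-0.007,"y":0.003,"z":0.0,"spin":0,"claw":30},{"x":-0.007,"y":0.003,"z":0.06,"spin":0,"claw":30},{"x":-0.007,"y":0.003,"z":0.12,"spin":0,"claw":30},{"x":-0.007,"y":0.003,"z":0.17,"spin":0,"claw":30},{"x":-0.007,"y":0.003,"z":0.195,"spin":0,"claw":30},{"x":-0.007,"y":0.003,"z":0.207,"spin":0,"claw":30},{"x":-0.007,"y":0.003,"z":0.207,"spin":0,"claw":30},{"x":-0.007,"y":0.003,"z":0.207,"spin":0,"claw":30}])

```text
t: 7.6
position: [0.6678, -0.0592, 0.123]
tool_rot: [-2.216, -2.222, 0.005]
ft_force: [0.2, -0.2, -1.6]
opening: 0.0588
```

```bash
python3 go.py .6673 -.06 .1226;  python3 - <<'E'
from h import *
f=grab("wrist"); cv2.imwrite("pics/w5.png",cv2.resize(f["color"][170:370,200:440],None,fx=3,fy=3)[...,::-1])
E
```

```text
t 7.60 pos [ 0.6678 -0.0592  0.123 ] yaw 90.14 tilt 0.29 F [ 0.2 -0.2 -1.6] open 0.0588 j [-0.28  0.47  0.41  1.55 -0.2   1.17  1.74]
x -0.003 y -0.002 z 0.002 spin 0.002
```

View pics/w5.png

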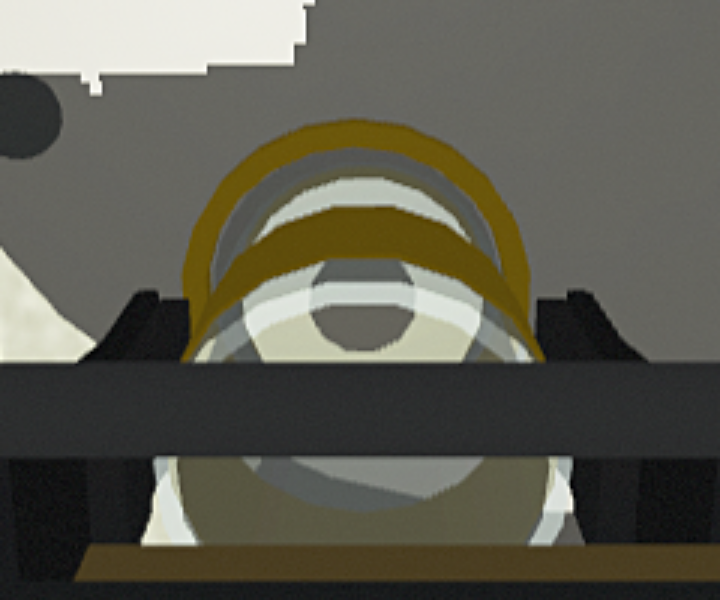

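Request:
arm_command(increments=[{"x":-0.003,"y":0,"z":0.003,"spin":0,"claw":30},{"x":-0.003,"y":0,"z":0.003,"spin":0,"claw":60},{"x":-0.003,"y":0,"z":0.003,"spin":0,"claw":72},{"x":-0.003,"y":0,"z":0.003,"spin":0,"claw":85},{"x":-0.003,"y":0,"z":0.003,"spin":0,"claw":100},{"x":-0.003,"y":0,"z":0.003,"spin":0,"claw":100},{"x":-0.003,"y":0,"z":-0.06,"spin":0,"claw":100},{"x":-0.003,"y":0,"z":-0.16,"spin":0,"claw":100},{"x":-0.003,"y":0,"z":-0.32,"spin":0,"claw":100},{"x":-0.003,"y":0,"z":-0.4,"spin":0,"claw":100},{"x":0.12,"y":0,"z":-0.42,"spin":0,"claw":100},{"x":0.3,"y":0,"z":-0.42,"spin":0,"claw":100},{"x":0.48,"y":0,"z":-0.42,"spin":0,"claw":100},{"x":0.66,"y":0,"z":-0.42,"spin":0,"claw":100},{"x":0.84,"y":0,"z":-0.42,"spin":0,"claw":100},{"x":0.95,"y":0,"z":-0.42,"spin":0,"claw":100},{"x":0.95,"y":0,"z":-0.42,"spin":0,"claw":100}])

```text
t: 9.35
position: [0.6667, 0.1851, 0.2288]
tool_rot: [-2.206, -2.229, 0.003]
ft_force: [0.4, 0.7, 0.7]
opening: 0.0869
```

```bash
python3 go.py .60 .372 .23;  python3 - <<'E'
from h import *
f=grab("top"); cv2.imwrite("pics/t2.png",cv2.resize(f["color"][165:325,120:395],None,fx=2.8,fy=2.8)[...,::-1])
E
```

```text
t 9.35 pos [0.6667 0.1851 0.2288] yaw 90.58 tilt 0.34 F [0.4 0.7 0.7] open 0.0869 j [-0.57  0.44  0.34  1.36 -0.15  1.38  1.35]
x 0.750 y -0.259 z -0.001 spin 0.010
```

View pics/t2.png

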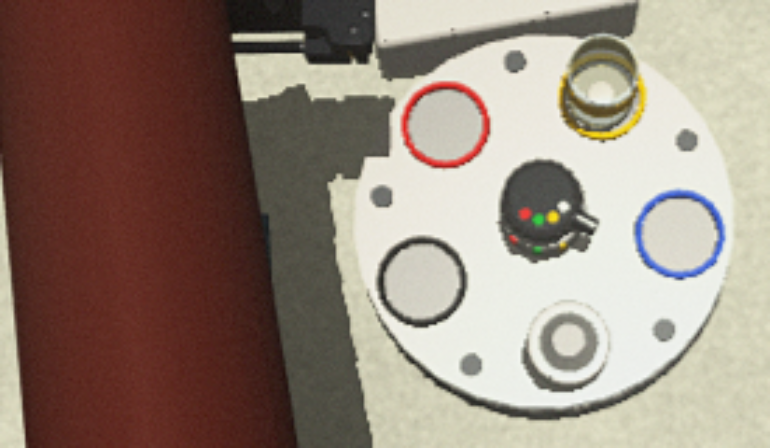

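Request:
arm_command(increments=[{"x":0.15,"y":-0.05,"z":0,"spin":0.01,"claw":100},{"x":0.32,"y":-0.11,"z":0,"spin":0.01,"claw":100},{"x":0.5,"y":-0.18,"z":0,"spin":0.01,"claw":100},{"x":0.65,"y":-0.23,"z":0,"spin":0.01,"claw":100},{"x":0.75,"y":-0.26,"z":0,"spin":0.01,"claw":100},{"x":0.75,"y":-0.26,"z":0,"spin":0.01,"claw":100},{"x":0.75,"y":-0.26,"z":0,"spin":0.01,"claw":100}])

```text
t: 10.1
position: [0.6017, 0.3671, 0.23]
tool_rot: [-2.224, -2.214, 0.004]
ft_force: [0.5, -1.6, -0.4]
opening: 0.0867
```

```bash
python3 go.py .5270 .372 .12;python3 go.py .5270 .372 .05;  python3 - <<'E'
from h import *
f=grab("wrist"); cv2.imwrite("pics/w6.png",cv2.resize(f["color"][50:270,220:420],None,fx=2.8,fy=2.8)[...,::-1])
print(proj(f,[[.527+d,.3715,.083] for d in(-.028,0,.028)]),proj(f,[[.527,.3715+d,.083] for d in(-.028,.028)]))
print(proj(f,[[.527+d,.3715,.003] for d in(-.027,0,.027)]),proj(f,[[.527,.3715+d,.003] for d in(-.027,.027)]))
E
```

```text
t 10.10 pos [0.6017 0.3671 0.23  ] yaw 89.74 tilt 0.22 F [ 0.5 -1.6 -0.4] open 0.0867 j [-0.81  0.46  0.29  1.32 -0.13  1.39  1.04]
x 0.018 y -0.297 z 0.441 spin -0.004
t 10.10 pos [0.6017 0.3671 0.23  ] yaw 89.74 tilt 0.22 F [ 0.5 -1.6 -0.4] open 0.0867 j [-0.81  0.46  0.29  1.32 -0.13  1.39  1.04]
x 0.018 y -0.296 z 0.721 spin -0.004
[[325.61945209 112.0282329 ]
 [325.62780233 146.30151763]
 [325.63600157 179.01680658]] [[293.35807478 146.43252356]
 [357.90156091 146.16660906]]
[[324.4842259  122.42367267]
 [324.51067244 148.32983261]
 [324.53630493 173.3347931 ]] [[299.94511545 148.42974754]
 [349.07848344 148.22770563]]
```

View pics/w6.png

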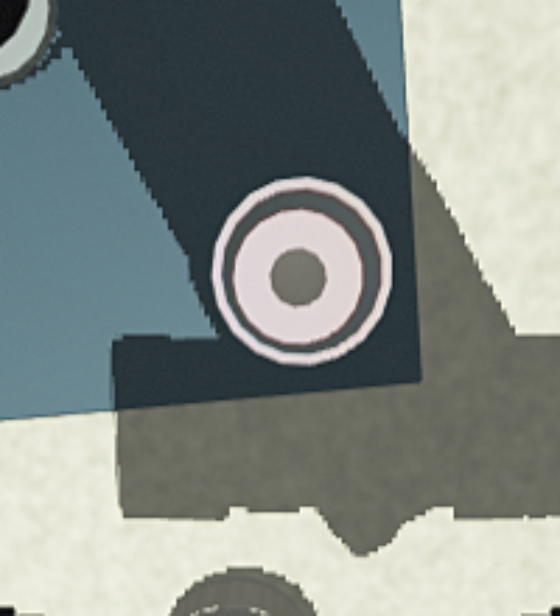

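Request:
arm_command(increments=[{"x":0.012,"y":-0.15,"z":0.1,"spin":0,"claw":100},{"x":0.022,"y":-0.292,"z":0.22,"spin":0,"claw":100},{"x":0.022,"y":-0.292,"z":0.4,"spin":0,"claw":100},{"x":0.022,"y":-0.292,"z":0.44,"spin":0,"claw":100},{"x":0.022,"y":-0.292,"z":0.46,"spin":0,"claw":100},{"x":0.022,"y":-0.292,"z":0.55,"spin":0,"claw":100},{"x":0.022,"y":-0.292,"z":0.65,"spin":0,"claw":100},{"x":0.022,"y":-0.292,"z":0.72,"spin":0,"claw":100},{"x":0.022,"y":-0.292,"z":0.72,"spin":0,"claw":100},{"x":0.022,"y":-0.292,"z":0.72,"spin":0,"claw":80},{"x":0.022,"y":-0.292,"z":0.72,"spin":0,"claw":70},{"x":0.022,"y":-0.292,"z":0.72,"spin":0,"claw":55},{"x":0.022,"y":-0.292,"z":0.72,"spin":0,"claw":30},{"x":0.022,"y":-0.292,"z":0.72,"spin":0,"claw":30},{"x":0.022,"y":-0.292,"z":0.72,"spin":0,"claw":30},{"x":0.022,"y":-0.292,"z":0.72,"spin":0,"claw":30},{"x":0.022,"y":-0.292,"z":0.72,"spin":0,"claw":30}])

```text
t: 11.85
position: [0.5291, 0.3725, 0.0512]
tool_rot: [-2.226, -2.213, 0.002]
ft_force: [-0.8, -0.3, 5.7]
opening: 0.0585
```

Request:
arm_command(increments=[{"x":0,"y":0,"z":-0.06,"spin":0,"claw":30},{"x":0,"y":0,"z":-0.14,"spin":0,"claw":30},{"x":0,"y":0,"z":-0.24,"spin":0,"claw":30},{"x":0,"y":0,"z":-0.34,"spin":0,"claw":30},{"x":0,"y":0,"z":-0.44,"spin":0,"claw":30},{"x":0,"y":0,"z":-0.52,"spin":0,"claw":30},{"x":0,"y":0,"z":-0.52,"spin":0,"claw":30},{"x":0,"y":0,"z":-0.52,"spin":0,"claw":30}])

```text
t: 12.65
position: [0.5293, 0.3722, 0.1814]
tool_rot: [-2.226, -2.213, 0.001]
ft_force: [0.6, 0.3, -1.0]
opening: 0.0587
```

```bash
cat > held.py <<'E'
from h import *
import sys
s=get_state();p=s["position"];R=Ro.from_rotvec(s["tool_rot"]).as_matrix();dz=float(sys.argv[2])
f=grab("wrist"); cv2.imwrite("pics/%s.png"%sys.argv[1],cv2.resize(f["color"][170:370,200:440],None,fx=3,fy=3)[...,::-1])
W=lambda a:p+R@np.array(a)
for nm,a in (("footedge",[0,-.027,dz]),("rimedge",[0,-.028,dz-.08])):
    q=proj(f,[W(a),W(np.array(a)+[0,.001,0])]); print(nm,q[0],"crop",(q[0]-[200,170])*3,"crop px/mm",3*(q[1]-q[0]))
E
python3 go.py .6435 .22 .18; python3 held.py w7 .0472
```

```text
t 12.65 pos [0.5293 0.3722 0.1814] yaw 89.65 tilt 0.16 F [ 0.6  0.3 -1. ] open 0.0587 j [-0.89  0.36  0.27  1.55 -0.1   1.25  0.96]
x -0.606 y 0.460 z 0.004 spin -0.006
footedge [321.17327948 222.27910199] crop [363.51983845 156.83730596] crop px/mm [-0.00526319  4.80206769]
rimedge [321.65201977 260.81483738] crop [364.9560593  272.44451215] crop px/mm [-0.01118512  7.50177897]
```

View pics/w7.png

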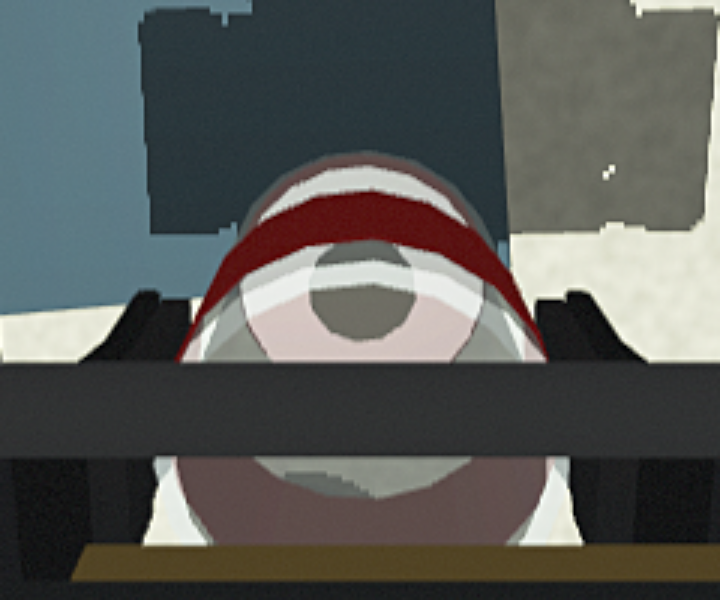

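Request:
arm_command(increments=[{"x":-0.12,"y":0.09,"z":0.0,"spin":-0.006,"claw":30},{"x":-0.28,"y":0.21,"z":0.0,"spin":-0.006,"claw":30},{"x":-0.44,"y":0.33,"z":0.0,"spin":-0.006,"claw":30},{"x":-0.6,"y":0.47,"z":0.0,"spin":-0.006,"claw":30},{"x":-0.76,"y":0.47,"z":0.0,"spin":-0.006,"claw":30},{"x":-0.92,"y":0.47,"z":0.0,"spin":-0.006,"claw":30},{"x":-0.96,"y":0.47,"z":0.0,"spin":-0.006,"claw":30},{"x":-0.96,"y":0.47,"z":0.0,"spin":-0.006,"claw":30}])

```text
t: 13.5
position: [0.6446, 0.1284, 0.1789]
tool_rot: [-2.224, -2.215, 0.007]
ft_force: [-0.1, 0.8, -1.5]
opening: 0.0584
```

```bash
python3 go.py .6463 .067 .175;python3 go.py .6463 .067 .1226
```

```text
t 13.50 pos [0.6446 0.1284 0.1789] yaw 89.78 tilt 0.31 F [-0.1  0.8 -1.5] open 0.0584 j [-0.54  0.39  0.37  1.52 -0.15  1.26  1.41]
x -0.245 y 0.008 z 0.016 spin -0.004
t 13.50 pos [0.6446 0.1284 0.1789] yaw 89.78 tilt 0.31 F [-0.1  0.8 -1.5] open 0.0584 j [-0.54  0.39  0.37  1.52 -0.15  1.26  1.41]
x -0.245 y 0.009 z 0.225 spin -0.004
```

Request:
arm_command(increments=[{"x":-0.12,"y":0.008,"z":0.0,"spin":-0.004,"claw":30},{"x":-0.245,"y":0.008,"z":0.0,"spin":-0.004,"claw":30},{"x":-0.249,"y":0.008,"z":0.016,"spin":-0.004,"claw":30},{"x":-0.249,"y":0.008,"z":0.016,"spin":-0.004,"claw":30},{"x":-0.249,"y":0.009,"z":0.08,"spin":-0.004,"claw":30},{"x":-0.249,"y":0.009,"z":0.14,"spin":-0.004,"claw":30},{"x":-0.249,"y":0.009,"z":0.19,"spin":-0.004,"claw":30},{"x":-0.249,"y":0.009,"z":0.215,"spin":-0.004,"claw":30},{"x":-0.249,"y":0.009,"z":0.223,"spin":-0.004,"claw":30},{"x":-0.249,"y":0.009,"z":0.223,"spin":-0.004,"claw":30}])

```text
t: 14.5
position: [0.6462, 0.0665, 0.1232]
tool_rot: [-2.218, -2.22, 0.007]
ft_force: [-1.9, 1.1, 2.9]
opening: 0.0588
```

```bash
python3 go.py .6463 .067 .1232;python3 held.py w8 .0482
```

```text
t 14.50 pos [0.6462 0.0665 0.1232] yaw 90.04 tilt 0.33 F [-1.9  1.1  2.9] open 0.0588 j [-0.46  0.42  0.38  1.6  -0.17  1.15  1.53]
x 0.002 y 0.000 z -0.000 spin 0.001
footedge [321.16099041 221.96958551] crop [363.48297124 155.90875652] crop px/mm [-0.00520457  4.78070055]
rimedge [321.62918595 260.02915162] crop [364.88755785 270.08745486] crop px/mm [-0.0109874   7.44994286]
```

View pics/w8.png

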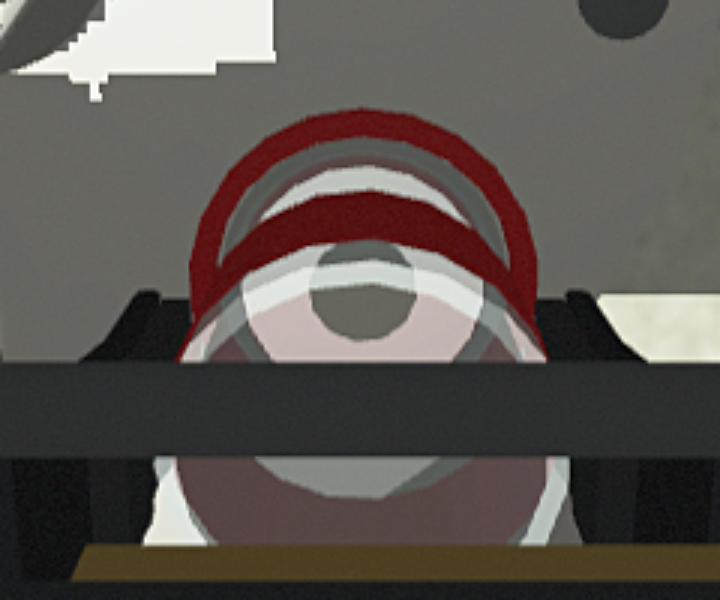

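Request:
arm_command(increments=[{"x":0,"y":0,"z":0,"spin":0,"claw":30},{"x":0,"y":0,"z":0,"spin":0,"claw":60},{"x":0,"y":0,"z":0,"spin":0,"claw":72},{"x":0,"y":0,"z":0,"spin":0,"claw":85},{"x":0,"y":0,"z":0,"spin":0,"claw":100},{"x":0,"y":0,"z":0,"spin":0,"claw":100},{"x":0,"y":0,"z":-0.06,"spin":0,"claw":100},{"x":0,"y":0,"z":-0.18,"spin":0,"claw":100},{"x":0,"y":0,"z":-0.34,"spin":0,"claw":100},{"x":0,"y":0,"z":-0.42,"spin":0,"claw":100},{"x":0.15,"y":-0.12,"z":-0.42,"spin":0,"claw":100},{"x":0.3,"y":-0.24,"z":-0.42,"spin":0,"claw":100},{"x":0.45,"y":-0.36,"z":-0.42,"spin":0,"claw":100},{"x":0.6,"y":-0.48,"z":-0.42,"spin":0,"claw":100},{"x":0.74,"y":-0.57,"z":-0.42,"spin":0,"claw":100},{"x":0.75,"y":-0.57,"z":-0.42,"spin":0,"claw":100},{"x":0.75,"y":-0.57,"z":-0.42,"spin":0,"claw":100}])

```text
t: 16.25
position: [0.5039, 0.2551, 0.2301]
tool_rot: [-2.216, -2.223, 0.005]
ft_force: [-0.9, 0.5, 0.1]
opening: 0.0869
```

```bash
python3 go.py .431 .257 .05;  python3 - <<'E'
from h import *
f=grab("wrist"); cv2.imwrite("pics/w9.png",cv2.resize(f["color"][50:270,220:420],None,fx=2.8,fy=2.8)[...,::-1])
A=proj(f,[[.431+d,.257,.083] for d in(-.028,0,.028)]);B=proj(f,[[.431,.257+d,.083] for d in(-.028,.028)])
print((A-[220,50])*2.8,(B-[220,50])*2.8)
E
```

```text
t 16.25 pos [0.5039 0.2551 0.2301] yaw 90.19 tilt 0.26 F [-0.9  0.5  0.1] open 0.0869 j [-0.79  0.16  0.27  1.69 -0.05  1.3   1.07]
x 0.009 y -0.288 z 0.722 spin 0.003
[[290.14763825 180.6004929 ]
 [289.59297359 276.21744534]
 [289.06371095 367.50689996]] [[199.3937411  275.84963986]
 [379.77256384 276.574603  ]]
```

View pics/w9.png

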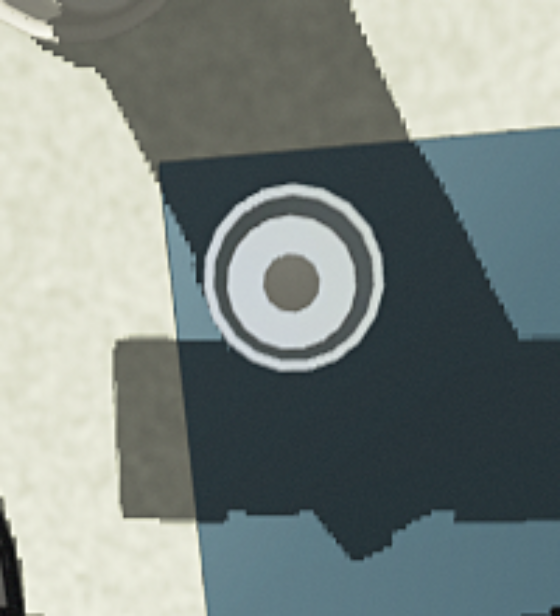

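Request:
arm_command(increments=[{"x":0.012,"y":-0.15,"z":0.1,"spin":0.003,"claw":100},{"x":0.013,"y":-0.285,"z":0.22,"spin":0.003,"claw":100},{"x":0.013,"y":-0.285,"z":0.4,"spin":0.003,"claw":100},{"x":0.013,"y":-0.285,"z":0.44,"spin":0.003,"claw":100},{"x":0.013,"y":-0.285,"z":0.46,"spin":0.003,"claw":100},{"x":0.013,"y":-0.285,"z":0.55,"spin":0.003,"claw":100},{"x":0.013,"y":-0.285,"z":0.65,"spin":0.003,"claw":100},{"x":0.013,"y":-0.285,"z":0.72,"spin":0.003,"claw":100},{"x":0.013,"y":-0.285,"z":0.722,"spin":0.003,"claw":100},{"x":0.013,"y":-0.285,"z":0.722,"spin":0.003,"claw":80},{"x":0.013,"y":-0.285,"z":0.722,"spin":0.003,"claw":70},{"x":0.013,"y":-0.285,"z":0.722,"spin":0.003,"claw":55},{"x":0.013,"y":-0.285,"z":0.722,"spin":0.003,"claw":30},{"x":0.013,"y":-0.285,"z":0.722,"spin":0.003,"claw":30},{"x":0.013,"y":-0.285,"z":0.722,"spin":0.003,"claw":30},{"x":0.013,"y":-0.285,"z":0.722,"spin":0.003,"claw":30},{"x":0.013,"y":-0.285,"z":0.722,"spin":0.003,"claw":30}])

```text
t: 18.0
position: [0.4331, 0.2571, 0.0504]
tool_rot: [-2.222, -2.217, 0.003]
ft_force: [-0.9, 0.5, 6.2]
opening: 0.0587
```

Request:
arm_command(increments=[{"x":0,"y":0,"z":-0.06,"spin":0,"claw":30},{"x":0,"y":0,"z":-0.14,"spin":0,"claw":30},{"x":0,"y":0,"z":-0.24,"spin":0,"claw":30},{"x":0,"y":0,"z":-0.34,"spin":0,"claw":30},{"x":0,"y":0,"z":-0.44,"spin":0,"claw":30},{"x":0,"y":0,"z":-0.52,"spin":0,"claw":30},{"x":0,"y":0,"z":-0.52,"spin":0,"claw":30},{"x":0,"y":0,"z":-0.52,"spin":0,"claw":30}])

```text
t: 18.8
position: [0.4333, 0.257, 0.18]
tool_rot: [-2.222, -2.217, 0.004]
ft_force: [-0.3, 0.7, -1.9]
opening: 0.059
```

```bash
python3 go.py .5165 .0837 .18; python3 held.py w10 .0475
```

```text
t 18.80 pos [0.4333 0.257  0.18  ] yaw 89.88 tilt 0.21 F [-0.3  0.7 -1.9] open 0.0590 j [-0.84  0.07  0.23  1.89 -0.02  1.19  0.96]
x -0.692 y 0.334 z -0.002 spin -0.002
footedge [321.16663861 222.18732882] crop [363.49991584 156.56198646] crop px/mm [-0.00523606  4.79563356]
rimedge [321.64062425 260.5802514 ] crop [364.92187274 271.74075421] crop px/mm [-0.01110123  7.48614131]
```

View pics/w10.png

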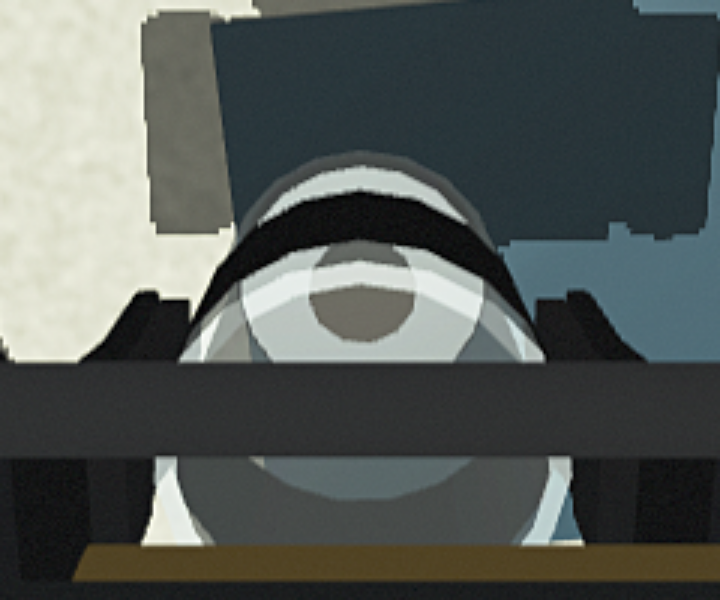

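Request:
arm_command(increments=[{"x":-0.12,"y":0.06,"z":0.0,"spin":-0.002,"claw":30},{"x":-0.27,"y":0.13,"z":0.0,"spin":-0.002,"claw":30},{"x":-0.42,"y":0.2,"z":0.0,"spin":-0.002,"claw":30},{"x":-0.57,"y":0.28,"z":0.0,"spin":-0.002,"claw":30},{"x":-0.69,"y":0.339,"z":0.0,"spin":-0.002,"claw":30},{"x":-0.692,"y":0.339,"z":0.01,"spin":-0.002,"claw":30},{"x":-0.692,"y":0.339,"z":0.01,"spin":-0.002,"claw":30}])

```text
t: 19.55
position: [0.5166, 0.0827, 0.1749]
tool_rot: [-2.221, -2.216, 0.01]
ft_force: [-0.7, 0.6, -1.4]
opening: 0.0586
```

```bash
python3 go.py .5179 .0837 .1226
```

```text
t 19.55 pos [0.5166 0.0827 0.1749] yaw 89.89 tilt 0.42 F [-0.7  0.6 -1.4] open 0.0586 j [-0.62  0.12  0.41  1.86 -0.05  1.18  1.37]
x 0.004 y 0.007 z 0.209 spin -0.002
```

Request:
arm_command(increments=[{"x":0.004,"y":0.007,"z":0.0,"spin":-0.002,"claw":30},{"x":0.004,"y":0.007,"z":0.06,"spin":-0.002,"claw":30},{"x":0.004,"y":0.007,"z":0.12,"spin":-0.002,"claw":30},{"x":0.004,"y":0.007,"z":0.17,"spin":-0.002,"claw":30},{"x":0.004,"y":0.007,"z":0.2,"spin":-0.002,"claw":30},{"x":0.004,"y":0.007,"z":0.209,"spin":-0.002,"claw":30},{"x":0.004,"y":0.007,"z":0.209,"spin":-0.002,"claw":30},{"x":0.004,"y":0.007,"z":0.209,"spin":-0.002,"claw":30}])

```text
t: 20.35
position: [0.5181, 0.084, 0.1228]
tool_rot: [-2.218, -2.219, 0.009]
ft_force: [0.3, 0.2, -1.6]
opening: 0.059
```

```bash
python3 go.py .5179 .0837 .1226;python3 held.py w11 .0475
```

```text
t 20.35 pos [0.5181 0.084  0.1228] yaw 90.03 tilt 0.39 F [ 0.3  0.2 -1.6] open 0.0590 j [-0.61  0.17  0.41  1.91 -0.08  1.08  1.4 ]
x -0.001 y -0.001 z 0.001 spin 0.001
footedge [321.16444891 222.19272664] crop [363.49334673 156.57817993] crop px/mm [-0.00523703  4.79567885]
rimedge [321.63708393 260.59010014] crop [364.9112518  271.77030042] crop px/mm [-0.01109528  7.48624538]
```

View pics/w11.png

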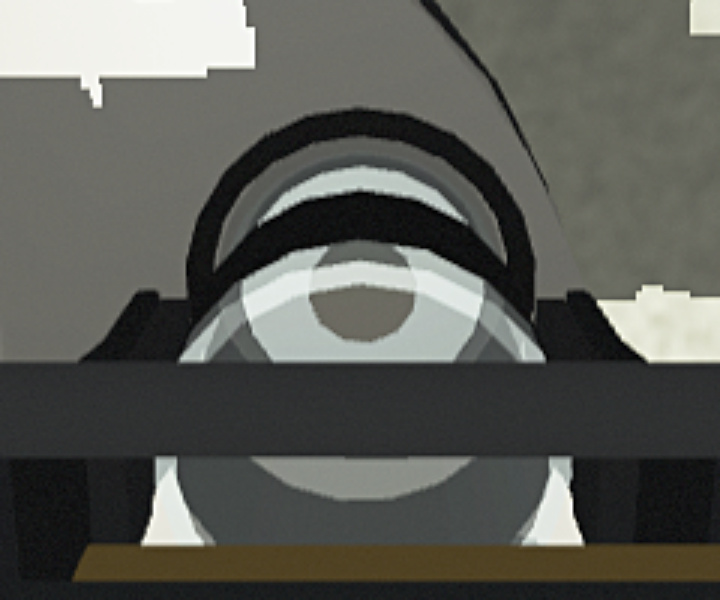

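Request:
arm_command(increments=[{"x":0,"y":0,"z":0.001,"spin":0,"claw":30},{"x":0,"y":0,"z":0.001,"spin":0,"claw":60},{"x":0,"y":0,"z":0.001,"spin":0,"claw":72},{"x":0,"y":0,"z":0.001,"spin":0,"claw":85},{"x":0,"y":0,"z":0.001,"spin":0,"claw":100},{"x":0,"y":0,"z":0.001,"spin":0,"claw":100},{"x":0,"y":0,"z":-0.06,"spin":0,"claw":100},{"x":0,"y":0,"z":-0.18,"spin":0,"claw":100},{"x":0,"y":0,"z":-0.34,"spin":0,"claw":100},{"x":0,"y":0,"z":-0.42,"spin":0,"claw":100},{"x":-0.15,"y":0,"z":-0.44,"spin":0,"claw":100},{"x":-0.33,"y":0,"z":-0.44,"spin":0,"claw":100},{"x":-0.51,"y":0,"z":-0.44,"spin":0,"claw":100},{"x":-0.69,"y":0,"z":-0.44,"spin":0,"claw":100},{"x":-0.87,"y":0,"z":-0.44,"spin":0,"claw":100},{"x":-0.98,"y":0,"z":-0.44,"spin":0,"claw":100},{"x":-0.98,"y":0,"z":-0.44,"spin":0,"claw":100}])

```text
t: 22.1
position: [0.518, -0.166, 0.2334]
tool_rot: [-2.227, -2.213, 0.011]
ft_force: [-0.1, 0.4, 0.3]
opening: 0.0871
```

```bash
python3 go.py .512 -.331 .24;  python3 - <<'E'
from h import *
f=grab("top"); cv2.imwrite("pics/t3.png",cv2.resize(f["color"][165:345,120:395],None,fx=2.8,fy=2.8)[...,::-1])
E
```

```text
t 22.10 pos [ 0.518  -0.166   0.2334] yaw 89.63 tilt 0.41 F [-0.1  0.4  0.3] open 0.0871 j [-0.35  0.12  0.63  1.74 -0.07  1.3   1.86]
x -0.660 y -0.020 z -0.024 spin -0.006
```

View pics/t3.png

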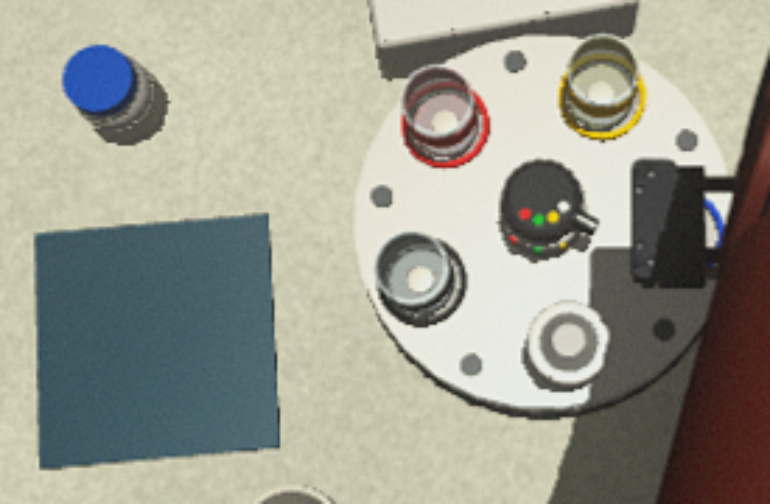

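Request:
arm_command(increments=[{"x":-0.16,"y":0,"z":0,"spin":-0.006,"claw":100},{"x":-0.34,"y":-0.01,"z":-0.01,"spin":-0.006,"claw":100},{"x":-0.52,"y":-0.02,"z":-0.02,"spin":-0.006,"claw":100},{"x":-0.66,"y":-0.02,"z":-0.024,"spin":-0.006,"claw":100},{"x":-0.66,"y":-0.02,"z":-0.024,"spin":-0.006,"claw":100},{"x":-0.66,"y":-0.02,"z":-0.024,"spin":-0.006,"claw":100}])

```text
t: 22.75
position: [0.5133, -0.3275, 0.2392]
tool_rot: [-2.216, -2.221, 0.01]
ft_force: [-0.2, 0.9, 0.5]
opening: 0.0872
```

```bash
python3 go.py .432 -.331 .12;  python3 - <<'E'
from h import *
f=grab("wrist"); save(f,"w12")
for z in (.108,.094): print(z,proj(f,[[.4325+a,-.331+b,z] for a,b in((-.028,0),(.028,0),(0,-.028),(0,.028),(0,0))]).round(1).tolist())
E
```

```text
t 22.75 pos [ 0.5133 -0.3275  0.2392] yaw 90.14 tilt 0.42 F [-0.2  0.9  0.5] open 0.0872 j [-0.09  0.29  0.73  1.58 -0.19  1.35  2.23]
x -0.013 y -0.322 z 0.479 spin 0.002
0.108 [[317.2, 102.2], [317.1, 173.5], [282.9, 138.6], [351.4, 138.8], [317.1, 138.7]]
0.094 [[317.3, 104.8], [317.3, 172.8], [284.7, 139.5], [349.9, 139.7], [317.3, 139.6]]
```

View pics/w12.png

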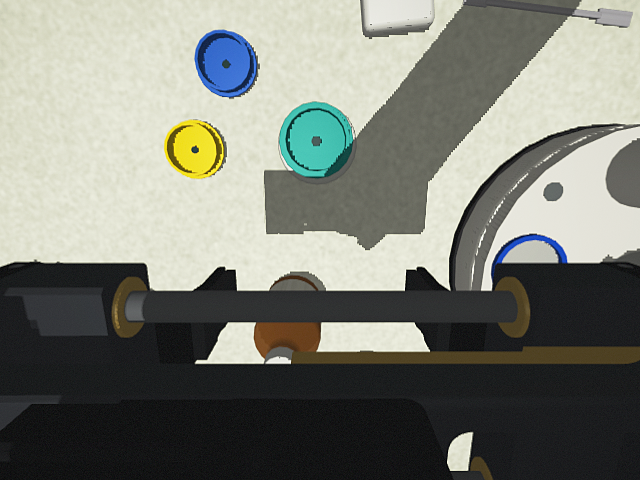

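```bash
cat > teal.py <<'E'
from h import *
def teal(f,z,guess,zf):
    hsv=cv2.cvtColor(f["color"],cv2.COLOR_RGB2HSV); m=cv2.inRange(hsv,(78,80,30),(98,255,255))
    g=proj(f,[[*guess,z]])[0].astype(int)
    cs=cv2.findContours(m,cv2.RETR_EXTERNAL,cv2.CHAIN_APPROX_NONE)[0]
    c=min((c for c in cs if cv2.contourArea(c)>300),key=lambda c:np.linalg.norm(c.reshape(-1,2).mean(0)-g))
    q=px2plane(f,c.reshape(-1,2),zf)[:,:2].astype(np.float32)
    return cv2.minEnclosingCircle(q),cv2.fitEllipse(q*1000)
if __name__=="__main__":
    import sys
    f=grab("wrist"); print(teal(f,float(sys.argv[3]),(float(sys.argv[1]),float(sys.argv[2])),float(sys.argv[3])))
    cv2.imwrite("pics/w13.png",cv2.resize(f["color"][80:200,250:390],None,fx=5,fy=5)[...,::-1])
    print((proj(f,[[.4325,-.331,.094]])-[250,80])*5)
E
python3 teal.py .4325 -.331 .094
```

```text
(((0.4335269331932068, -0.3325112462043762), 0.03184827044606209), ((433.3844909667969, -332.5672302246094), (62.28645706176758, 62.50515365600586), 15.216984748840332))
[[330.68841636 295.37696398]]
```

View pics/w13.png

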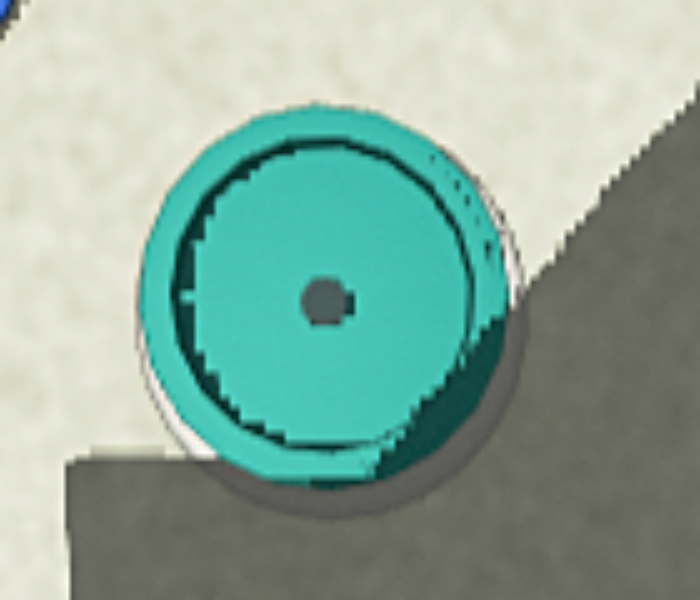

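```bash
python3 go.py .433 -.332 .13
```

```text
t 22.85 pos [ 0.5138 -0.3259  0.2392] yaw 90.30 tilt 0.39 F [-0.7  0.4 -0.2] open 0.0870 j [-0.1   0.29  0.73  1.58 -0.19  1.35  2.23]
x -0.022 y -0.321 z 0.439 spin 0.005
```

Request:
arm_command(increments=[{"x":-0.015,"y":-0.15,"z":0.0,"spin":0.003,"claw":100},{"x":-0.022,"y":-0.321,"z":0.05,"spin":0.005,"claw":100},{"x":-0.022,"y":-0.321,"z":0.2,"spin":0.005,"claw":100},{"x":-0.022,"y":-0.321,"z":0.35,"spin":0.005,"claw":100},{"x":-0.022,"y":-0.321,"z":0.439,"spin":0.005,"claw":100},{"x":-0.022,"y":-0.321,"z":0.439,"spin":0.005,"claw":100},{"x":-0.022,"y":-0.321,"z":0.439,"spin":0.005,"claw":100},{"x":-0.022,"y":-0.321,"z":0.439,"spin":0.005,"claw":100}])

```text
t: 23.65
position: [0.434, -0.3319, 0.1316]
tool_rot: [-2.219, -2.221, 0.007]
ft_force: [0.8, -0.9, -0.1]
opening: 0.0867
```

```bash
python3 go.py .433 -.332 .105; python3 - <<'E'
from h import *
f=grab("wrist"); save(f,"w14"); 
A=proj(f,[[.433+d,-.332,.094] for d in (-.032,.032)]); print(A)
E
```

```text
t 23.65 pos [ 0.434  -0.3319  0.1316] yaw 90.06 tilt 0.28 F [ 0.8 -0.9 -0.1] open 0.0867 j [-0.08  0.24  0.75  1.87 -0.18  1.1   2.31]
x -0.000 y -0.004 z 0.106 spin 0.001
[[321.20165377 215.56808869]
 [320.9887659  316.41990306]]
```

View pics/w14.png

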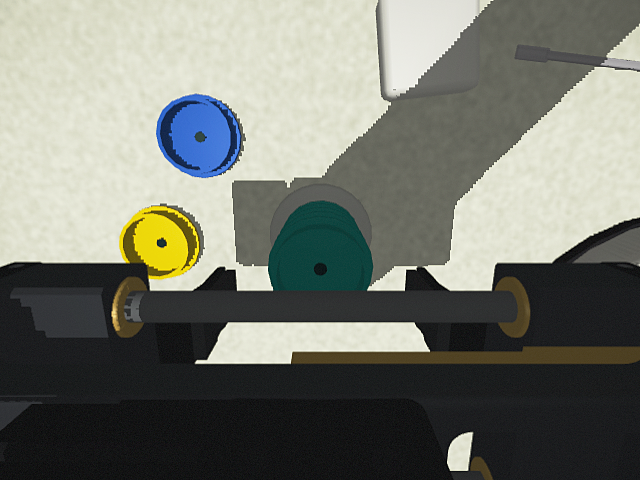

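Request:
arm_command(increments=[{"x":0,"y":-0.004,"z":0.04,"spin":0.001,"claw":100},{"x":0,"y":-0.004,"z":0.08,"spin":0.001,"claw":100},{"x":0,"y":-0.004,"z":0.106,"spin":0.001,"claw":100},{"x":0,"y":-0.004,"z":0.106,"spin":0.001,"claw":100},{"x":0,"y":-0.004,"z":0.106,"spin":0.001,"claw":85},{"x":0,"y":-0.004,"z":0.106,"spin":0.001,"claw":75},{"x":0,"y":-0.004,"z":0.106,"spin":0.001,"claw":65},{"x":0,"y":-0.004,"z":0.106,"spin":0.001,"claw":40},{"x":0,"y":-0.004,"z":0.106,"spin":0.001,"claw":40},{"x":0,"y":-0.004,"z":0.106,"spin":0.001,"claw":40},{"x":0,"y":-0.004,"z":0.106,"spin":0.001,"claw":40},{"x":0,"y":-0.004,"z":0.106,"spin":0.001,"claw":40}])

```text
t: 24.9
position: [0.433, -0.3322, 0.1053]
tool_rot: [-2.22, -2.22, 0.007]
ft_force: [-0.2, -0.5, 1.5]
opening: 0.0564
```

```bash
python3 go.py
```

```text
t 24.90 pos [ 0.433  -0.3322  0.1053] yaw 89.98 tilt 0.26 F [-0.2 -0.5  1.5] open 0.0564 j [-0.06  0.27  0.74  1.9  -0.21  1.05  2.33]
```

Request:
arm_command(increments=[{"x":0,"y":0,"z":-0.02,"spin":0,"claw":40},{"x":0,"y":0,"z":-0.04,"spin":0,"claw":40},{"x":0,"y":0,"z":-0.06,"spin":0,"claw":40},{"x":0,"y":0,"z":-0.08,"spin":0,"claw":40},{"x":0,"y":0,"z":-0.1,"spin":0,"claw":40},{"x":0,"y":0,"z":-0.12,"spin":0,"claw":40},{"x":0,"y":0,"z":-0.12,"spin":0,"claw":40}])

```text
t: 25.6
position: [0.4335, -0.3324, 0.1361]
tool_rot: [-2.221, -2.221, 0.006]
ft_force: [-0.1, 0.6, -0.0]
opening: 0.0565
```

```bash
python3 go.py;  python3 - <<'E'
from h import *
f=grab("side"); cv2.imwrite("pics/s3.png",cv2.resize(f["color"][320:450,260:400],None,fx=4,fy=4)[...,::-1])
f=grab("wrist"); save(f,"w15")
E
```

```text
t 25.60 pos [ 0.4335 -0.3324  0.1361] yaw 89.99 tilt 0.21 F [-0.1  0.6 -0. ] open 0.0565 j [-0.08  0.23  0.75  1.87 -0.17  1.11  2.3 ]
```

View pics/s3.png

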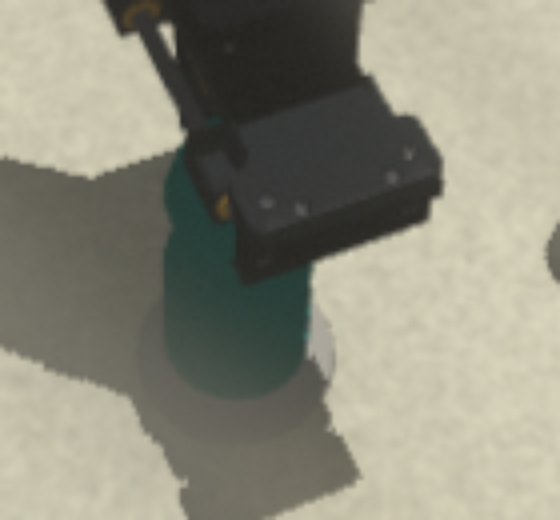

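View pics/w15.png

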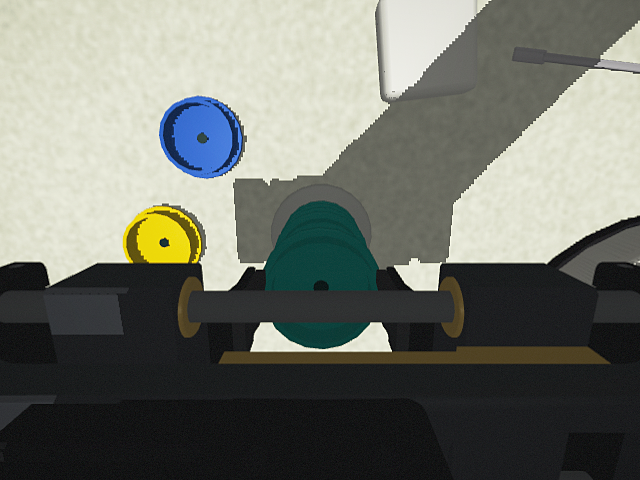

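```bash
python3 - <<'E'
from h import *
f=grab("side"); a=cv2.resize(f["color"][320:450,260:400],None,fx=3,fy=3,interpolation=cv2.INTER_CUBIC).astype(float)
g=grab("wrist"); b=cv2.resize(g["color"][180:370,250:390],None,fx=3,fy=3,interpolation=cv2.INTER_CUBIC).astype(float)
h=max(a.shape[0],b.shape[0]); pad=lambda q:np.pad(q,((0,h-q.shape[0]),(0,0),(0,0)))
o=np.clip(np.hstack([pad(a),pad(b)])*2.5,0,255).astype(np.uint8); print(o.shape); cv2.imwrite("pics/s4.png",o[:600,:800][...,::-1])
for z in (.126,.121): print(z,(proj(f,[[.4335,-.332+d,z] for d in(-.032,.032)])-[260,320])*3)
for z in (.090,.076,.018): print(z,(proj(f,[[.433,-.332+d,z] for d in(-.032,.032)])-[260,320])*3)
E
```

```text
(570, 840, 3)
0.126 [[201.98018794 182.63343789]
 [155.62319248  91.90392604]]
0.121 [[201.73880313 188.05923224]
 [155.55440133  97.39860096]]
0.09 [[199.44038167 221.14013576]
 [154.32856889 130.90692488]]
0.076 [[198.81108591 235.47048994]
 [154.15402147 145.45741606]]
0.018 [[196.33160701 291.93712631]
 [153.46470387 202.91587532]]
```

View pics/s4.png

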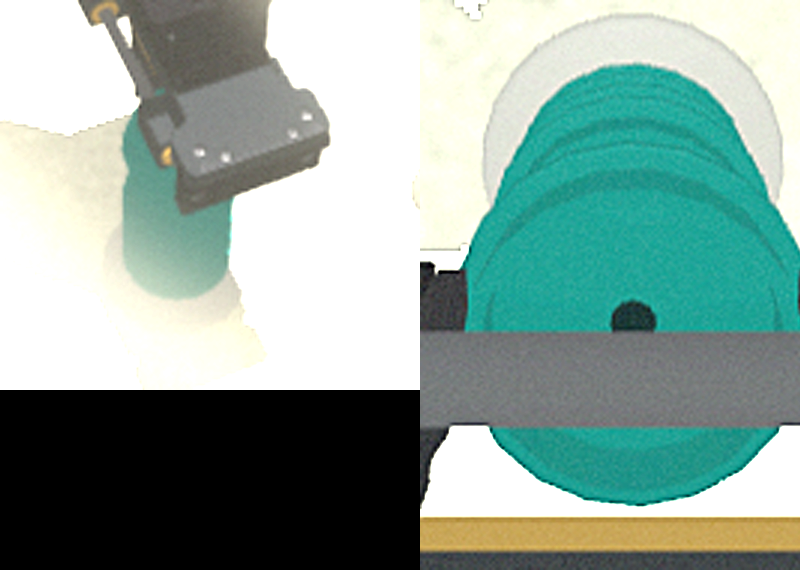

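```bash
python3 - <<'E'
from h import *
g=grab("wrist"); o=np.array([250,180])
for n,X in dict(c4_ringtop_near_rest=[.405,-.332,.090],c4_inner=[.408,-.332,.090],c4_flange_near=[.401,-.332,.076],c3_flange=[.401,-.332,.058],c4lift_flange=[.401,-.332,.107],c4lift_ringtop=[.405,-.332,.121],held_flange=[.4015,-.332,.125],held_ring=[.4055,-.332,.139]).items(): print(n,(proj(g,[X])[0]-o)*3)
E
```

```text
c4_ringtop_near_rest [213.84043901 125.07553265]
c4_inner [213.8266875  139.62062258]
c4_flange_near [213.78148233  94.39397114]
c3_flange [213.69515517  81.99035924]
c4lift_flange [213.96819558 121.22020193]
c4lift_ringtop [214.05101308 159.18461689]
held_flange [214.10426202 144.11833609]
held_ring [214.20733243 188.16237527]
```

```bash
python3 - <<'E'
from h import *
g=grab("wrist"); b=cv2.resize(g["color"][195:245,270:370],None,fx=8,fy=8,interpolation=cv2.INTER_CUBIC).astype(float)
cv2.imwrite("pics/w16.png",np.clip(b*2.2,0,255).astype(np.uint8)[...,::-1])
E
```

```text
(no output)
```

View pics/w16.png

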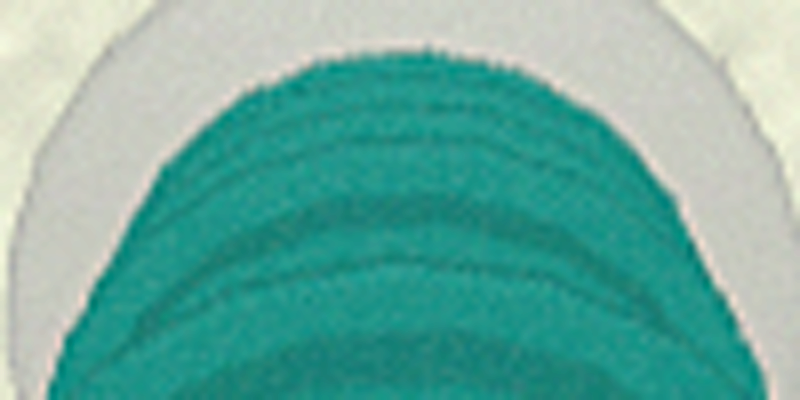

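Request:
arm_command(increments=[{"x":0,"y":0,"z":-0.08,"spin":0,"claw":40},{"x":0,"y":0,"z":-0.2,"spin":0,"claw":40},{"x":0.05,"y":0.05,"z":-0.32,"spin":0,"claw":40},{"x":0.18,"y":0.15,"z":-0.34,"spin":0,"claw":40},{"x":0.3,"y":0.27,"z":-0.34,"spin":0,"claw":40},{"x":0.42,"y":0.39,"z":-0.34,"spin":0,"claw":40},{"x":0.54,"y":0.51,"z":-0.34,"spin":0,"claw":40},{"x":0.66,"y":0.63,"z":-0.34,"spin":0,"claw":40},{"x":0.78,"y":0.75,"z":-0.34,"spin":0,"claw":40},{"x":0.9,"y":0.87,"z":-0.34,"spin":0,"claw":40},{"x":0.98,"y":0.93,"z":-0.34,"spin":0,"claw":40},{"x":0.98,"y":0.93,"z":-0.34,"spin":0,"claw":40}])

```text
t: 27.1
position: [0.6678, -0.0817, 0.217]
tool_rot: [-2.212, -2.225, 0.007]
ft_force: [-1.3, 0.2, 0.1]
opening: 0.0562
```

```bash
python3 go.py .669 -.0598 .19
```

```text
t 27.10 pos [ 0.6678 -0.0817  0.217 ] yaw 90.36 tilt 0.34 F [-1.3  0.2  0.1] open 0.0562 j [-0.37  0.43  0.59  1.44 -0.24  1.35  1.81]
x 0.088 y 0.006 z 0.108 spin 0.006
```

Request:
arm_command(increments=[{"x":0.05,"y":0.006,"z":0.0,"spin":0.006,"claw":40},{"x":0.088,"y":0.006,"z":0.04,"spin":0.006,"claw":40},{"x":0.088,"y":0.006,"z":0.08,"spin":0.006,"claw":40},{"x":0.088,"y":0.006,"z":0.108,"spin":0.006,"claw":40},{"x":0.088,"y":0.006,"z":0.108,"spin":0.006,"claw":40},{"x":0.088,"y":0.006,"z":0.108,"spin":0.006,"claw":40}])

```text
t: 27.7
position: [0.6687, -0.0606, 0.1899]
tool_rot: [-2.22, -2.217, 0.008]
ft_force: [1.2, -0.4, -0.4]
opening: 0.0565
```

```bash
cat > hov.py <<'E'
from h import *
import sys
c=np.array(list(map(float,sys.argv[2:4])))  # expected beaker centre
s=get_state();p=s["position"];R=Ro.from_rotvec(s["tool_rot"]).as_matrix()
f=grab("wrist"); b=cv2.resize(f["color"][180:370,220:420],None,fx=4,fy=3,interpolation=cv2.INTER_CUBIC).astype(float)
cv2.imwrite("pics/%s.png"%sys.argv[1],np.clip(b*1.5,0,255).astype(np.uint8)[...,::-1])
sc=lambda q:((q-[220,180])*[4,3]).round(0).tolist()
W=lambda a:p+R@np.array(a)
print("held flange near/left/right",sc(proj(f,[W([0,-.032,.0153]),W([-.032,0,.0153]),W([.032,0,.0153])])))
print("rim near,left,right",sc(proj(f,[[c[0]-.028,c[1],.155],[c[0],c[1]-.028,.155],[c[0],c[1]+.028,.155]])), "1mm",sc(proj(f,[[c[0]-.027,c[1],.155]])))
print("foot near,ring",sc(proj(f,[[c[0]-.027,c[1],.075]])))
E
python3 go.py .669 -.0598 .1703; python3 hov.py w17 .669 -.0598
```

```text
t 27.70 pos [ 0.6687 -0.0606  0.1899] yaw 89.93 tilt 0.36 F [ 1.2 -0.4 -0.4] open 0.0565 j [-0.4   0.45  0.58  1.48 -0.25  1.3   1.78]
x 0.003 y 0.002 z 0.079 spin -0.001
held flange near/left/right [[405.0, 135.0], [168.0, 309.0], [642.0, 309.0]]
rim near,left,right [[410.0, 137.0], [223.0, 275.0], [598.0, 274.0]] 1mm [[410.0, 142.0]]
foot near,ring [[408.0, 81.0]]
```

View pics/w17.png

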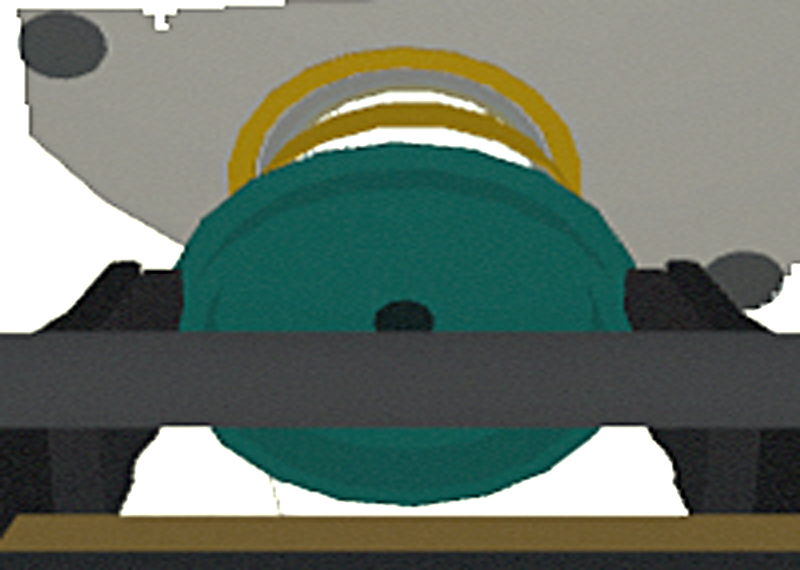

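Request:
arm_command(increments=[{"x":0.003,"y":0.002,"z":0.02,"spin":0,"claw":40},{"x":0.003,"y":0.002,"z":0.035,"spin":0,"claw":40},{"x":0.003,"y":0.002,"z":0.045,"spin":0,"claw":40},{"x":0.003,"y":0.002,"z":0.055,"spin":0,"claw":40},{"x":0.003,"y":0.002,"z":0.064,"spin":0,"claw":40},{"x":0.003,"y":0.002,"z":0.072,"spin":0,"claw":40},{"x":0.003,"y":0.002,"z":0.077,"spin":0,"claw":40},{"x":0.003,"y":0.002,"z":0.078,"spin":0,"claw":40},{"x":0.003,"y":0.002,"z":0.078,"spin":0,"claw":40}])

```text
t: 28.65
position: [0.6694, -0.0598, 0.1708]
tool_rot: [-2.22, -2.218, 0.007]
ft_force: [0.2, -0.4, 0.2]
opening: 0.0568
```

```bash
python3 go.py .669 -.0598 .1703; python3 hov.py w18 .669 -.0598
```

```text
t 28.65 pos [ 0.6694 -0.0598  0.1708] yaw 89.93 tilt 0.32 F [ 0.2 -0.4  0.2] open 0.0568 j [-0.4   0.46  0.58  1.5  -0.25  1.26  1.78]
x -0.000 y -0.002 z 0.002 spin -0.001
held flange near/left/right [[405.0, 135.0], [168.0, 309.0], [642.0, 309.0]]
rim near,left,right [[405.0, 155.0], [198.0, 306.0], [612.0, 306.0]] 1mm [[405.0, 160.0]]
foot near,ring [[404.0, 89.0]]
```

View pics/w18.png

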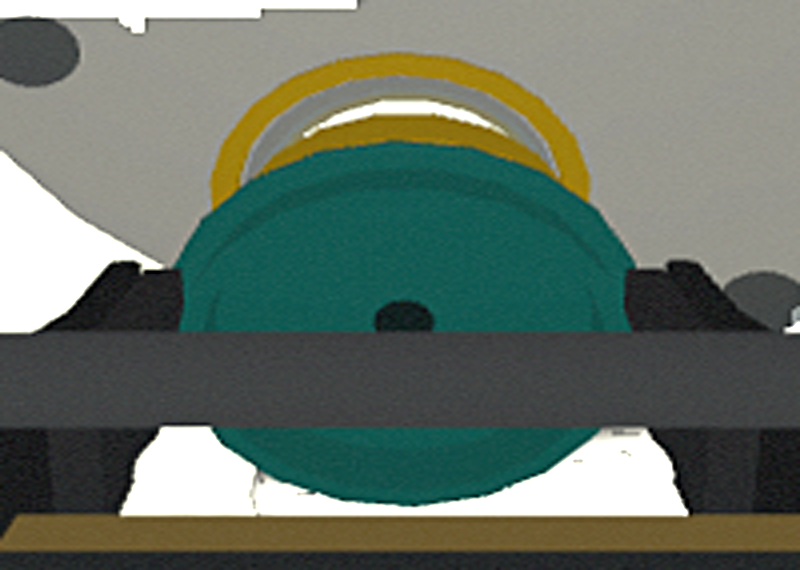

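Request:
arm_command(increments=[{"x":0,"y":0,"z":0.002,"spin":0,"claw":40},{"x":0,"y":0,"z":0.002,"spin":0,"claw":62},{"x":0,"y":0,"z":0.002,"spin":0,"claw":68},{"x":0,"y":0,"z":0.002,"spin":0,"claw":78},{"x":0,"y":0,"z":0.002,"spin":0,"claw":90},{"x":0,"y":0,"z":0.002,"spin":0,"claw":100},{"x":0,"y":0,"z":0.002,"spin":0,"claw":100},{"x":0,"y":0,"z":-0.05,"spin":0,"claw":100},{"x":0,"y":0,"z":-0.13,"spin":0,"claw":100},{"x":0,"y":0,"z":-0.22,"spin":0,"claw":100},{"x":-0.1,"y":-0.1,"z":-0.24,"spin":0,"claw":100},{"x":-0.22,"y":-0.22,"z":-0.24,"spin":0,"claw":100},{"x":-0.34,"y":-0.34,"z":-0.24,"spin":0,"claw":100},{"x":-0.46,"y":-0.46,"z":-0.24,"spin":0,"claw":100},{"x":-0.58,"y":-0.54,"z":-0.24,"spin":0,"claw":100},{"x":-0.72,"y":-0.6,"z":-0.24,"spin":0,"claw":100},{"x":-0.86,"y":-0.62,"z":-0.24,"spin":0,"claw":100},{"x":-0.98,"y":-0.64,"z":-0.24,"spin":0,"claw":100},{"x":-1,"y":-0.64,"z":-0.24,"spin":0,"claw":100}])

```text
t: 30.6
position: [0.5076, -0.3141, 0.2334]
tool_rot: [-2.228, -2.213, 0.008]
ft_force: [0.1, 1.3, -0.5]
opening: 0.0874
```

```bash
python3 go.py .433 -.332 .12;  python3 - <<'E'
from h import *
f=grab("top"); cv2.imwrite("pics/t4.png",cv2.resize(f["color"][165:345,235:395],None,fx=3.3,fy=3.3)[...,::-1])
f=grab("side"); cv2.imwrite("pics/s5.png",cv2.resize(f["color"][180:330,220:420],None,fx=3.8,fy=3.8)[...,::-1])
E
```

```text
t 30.60 pos [ 0.5076 -0.3141  0.2334] yaw 89.61 tilt 0.30 F [ 0.1  1.3 -0.5] open 0.0874 j [-0.13  0.27  0.74  1.62 -0.18  1.32  2.2 ]
x -0.072 y -0.296 z 0.455 spin -0.007
```

View pics/t4.png

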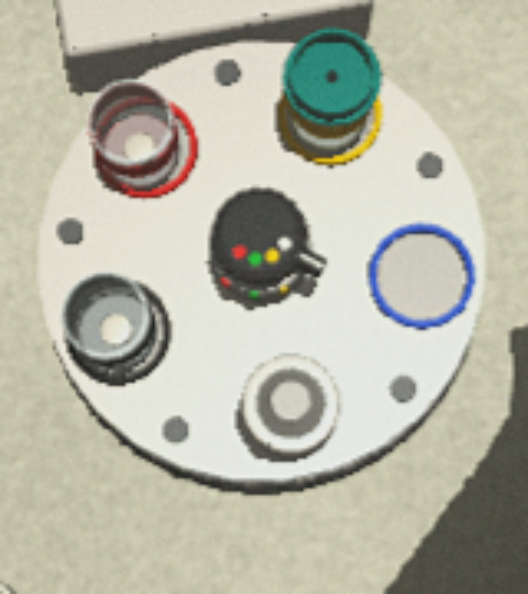

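View pics/s5.png

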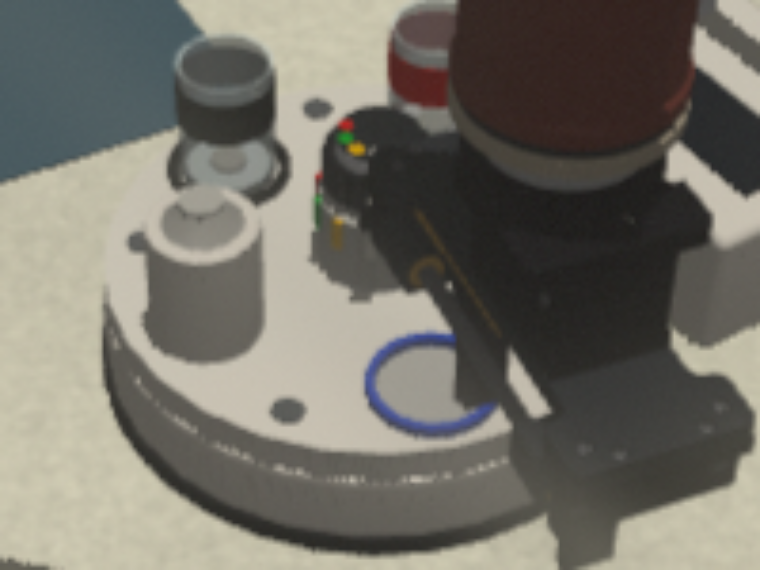

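```bash
python3 - <<'E'
from teal import *
f=grab("top"); print("yel cover",teal(f,.159,(.669,-.06),.158))
f=grab("wrist"); print("stack",teal(f,.076,(.433,-.332),.076))
E
```

```text
yel cover (((0.6716127395629883, -0.05956323817372322), 0.0323968343436718), ((671.2530517578125, -59.33797836303711), (60.41060256958008, 63.033782958984375), 79.01729583740234))
stack (((0.4336758255958557, -0.3324059545993805), 0.031903546303510666), ((433.38983154296875, -332.45623779296875), (62.207313537597656, 62.7122917175293), 5.177420139312744))
```

Request:
arm_command(increments=[{"x":-0.05,"y":-0.15,"z":0.0,"spin":-0.007,"claw":100},{"x":-0.072,"y":-0.296,"z":0.1,"spin":-0.007,"claw":100},{"x":-0.072,"y":-0.296,"z":0.25,"spin":-0.007,"claw":100},{"x":-0.072,"y":-0.296,"z":0.4,"spin":-0.007,"claw":100},{"x":-0.072,"y":-0.296,"z":0.455,"spin":-0.007,"claw":100},{"x":-0.072,"y":-0.296,"z":0.455,"spin":-0.007,"claw":100},{"x":-0.072,"y":-0.296,"z":0.455,"spin":-0.007,"claw":100}])

```text
t: 31.5
position: [0.4365, -0.3265, 0.1201]
tool_rot: [-2.21, -2.229, 0.005]
ft_force: [-0.1, -0.2, 0.6]
opening: 0.0868
```

```bash
python3 go.py .4333 -.3324 .0873
```

```text
t 31.50 pos [ 0.4365 -0.3265  0.1201] yaw 90.47 tilt 0.25 F [-0.1 -0.2  0.6] open 0.0868 j [-0.09  0.25  0.75  1.88 -0.19  1.08  2.31]
x -0.024 y -0.013 z 0.131 spin 0.008
```

Request:
arm_command(increments=[{"x":-0.024,"y":-0.013,"z":0.03,"spin":0.008,"claw":100},{"x":-0.024,"y":-0.013,"z":0.06,"spin":0.008,"claw":100},{"x":-0.024,"y":-0.013,"z":0.1,"spin":0.008,"claw":100},{"x":-0.024,"y":-0.013,"z":0.131,"spin":0.008,"claw":100},{"x":-0.024,"y":-0.013,"z":0.131,"spin":0.008,"claw":100},{"x":-0.024,"y":-0.013,"z":0.131,"spin":0.008,"claw":100},{"x":-0.024,"y":-0.013,"z":0.131,"spin":0.008,"claw":90}])

```text
t: 32.2
position: [0.4333, -0.3327, 0.0876]
tool_rot: [-2.22, -2.22, 0.005]
ft_force: [0.2, 0.2, -0.1]
opening: 0.0838
```

```bash
python3 go.py .4333 -.3324 .0873
```

```text
t 32.20 pos [ 0.4333 -0.3327  0.0876] yaw 89.99 tilt 0.24 F [ 0.2  0.2 -0.1] open 0.0838 j [-0.06  0.3   0.74  1.91 -0.23  1.02  2.35]
x 0.001 y -0.000 z 0.001 spin -0.000
```

Request:
arm_command(increments=[{"x":0,"y":0,"z":0,"spin":0,"claw":80},{"x":0,"y":0,"z":0,"spin":0,"claw":70},{"x":0,"y":0,"z":0,"spin":0,"claw":65},{"x":0,"y":0,"z":0,"spin":0,"claw":40},{"x":0,"y":0,"z":0,"spin":0,"claw":40},{"x":0,"y":0,"z":0,"spin":0,"claw":40},{"x":0,"y":0,"z":0,"spin":0,"claw":40},{"x":0,"y":0,"z":-0.02,"spin":0,"claw":40},{"x":0,"y":0,"z":-0.04,"spin":0,"claw":40},{"x":0,"y":0,"z":-0.06,"spin":0,"claw":40},{"x":0,"y":0,"z":-0.08,"spin":0,"claw":40},{"x":0,"y":0,"z":-0.1,"spin":0,"claw":40},{"x":0,"y":0,"z":-0.12,"spin":0,"claw":40},{"x":0,"y":0,"z":-0.12,"spin":0,"claw":40}])

```text
t: 33.6
position: [0.4339, -0.3329, 0.1184]
tool_rot: [-2.221, -2.221, 0.005]
ft_force: [-0.1, 0.2, -0.4]
opening: 0.0577
```

```bash
cat > chk.py <<'E'
from h import *
import sys
zt=float(sys.argv[1]) # rest flange-top z of next cover
g=grab("wrist"); o=np.array([250,180]); p=get_state()["position"]
b=cv2.resize(g["color"][180:260,250:390],None,fx=5,fy=5,interpolation=cv2.INTER_CUBIC).astype(float)
cv2.imwrite("pics/%s.png"%sys.argv[2],np.clip(b*2.2,0,255).astype(np.uint8)[...,::-1])
for n,X in dict(next_flange_rest=[.401,-.332,zt],next_ring_rest=[.405,-.332,zt+.014],held_flange=[p[0]-.032,-.332,p[2]-.0113],lifted_flange=[.401,-.332,p[2]-.0293]).items(): print(n,((proj(g,[X])[0]-o)*5).round(0))
E
python3 go.py; python3 chk.py .058 w19
```

```text
t 33.60 pos [ 0.4339 -0.3329  0.1184] yaw 89.99 tilt 0.18 F [-0.1  0.2 -0.4] open 0.0577 j [-0.08  0.26  0.75  1.88 -0.2   1.08  2.32]
next_flange_rest [363. 148.]
next_ring_rest [364. 199.]
held_flange [366. 230.]
lifted_flange [364. 191.]
```

View pics/w19.png

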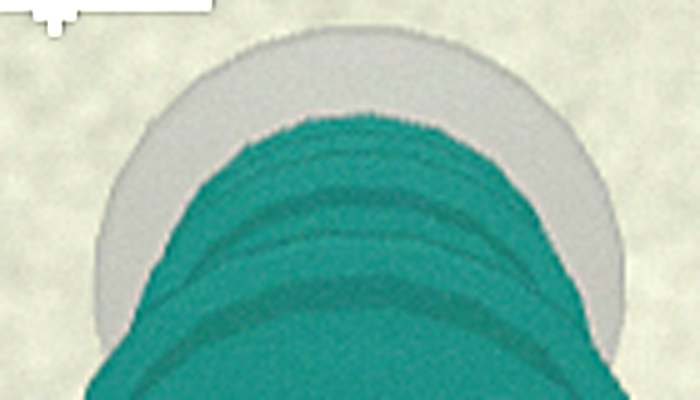

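Request:
arm_command(increments=[{"x":0,"y":0,"z":-0.1,"spin":0,"claw":40},{"x":0,"y":0,"z":-0.22,"spin":0,"claw":40},{"x":0.03,"y":0.02,"z":-0.34,"spin":0,"claw":40},{"x":0.14,"y":0.07,"z":-0.42,"spin":0,"claw":40},{"x":0.28,"y":0.14,"z":-0.42,"spin":0,"claw":40},{"x":0.42,"y":0.21,"z":-0.42,"spin":0,"claw":40},{"x":0.56,"y":0.28,"z":-0.42,"spin":0,"claw":40},{"x":0.7,"y":0.35,"z":-0.42,"spin":0,"claw":40},{"x":0.84,"y":0.42,"z":-0.42,"spin":0,"claw":40},{"x":0.98,"y":0.5,"z":-0.42,"spin":0,"claw":40},{"x":1,"y":0.5,"z":-0.42,"spin":0,"claw":40}])

```text
t: 34.75
position: [0.5609, -0.0765, 0.2214]
tool_rot: [-2.211, -2.228, 0.004]
ft_force: [0.4, 0.9, -0.5]
opening: 0.0574
```

```bash
python3 go.py .6447 .0665 .22
```

```text
t 34.75 pos [ 0.5609 -0.0765  0.2214] yaw 90.43 tilt 0.23 F [ 0.4  0.9 -0.5] open 0.0574 j [-0.45  0.18  0.58  1.71 -0.1   1.29  1.73]
x 0.569 y 0.339 z 0.004 spin 0.007
```

Request:
arm_command(increments=[{"x":0.12,"y":0.07,"z":0.0,"spin":0.007,"claw":40},{"x":0.26,"y":0.15,"z":0.0,"spin":0.007,"claw":40},{"x":0.4,"y":0.24,"z":0.0,"spin":0.007,"claw":40},{"x":0.54,"y":0.32,"z":0.0,"spin":0.007,"claw":40},{"x":0.569,"y":0.339,"z":0.04,"spin":0.007,"claw":40},{"x":0.569,"y":0.339,"z":0.1,"spin":0.007,"claw":40},{"x":0.569,"y":0.339,"z":0.124,"spin":0.007,"claw":40},{"x":0.569,"y":0.339,"z":0.124,"spin":0.007,"claw":40},{"x":0.569,"y":0.339,"z":0.124,"spin":0.007,"claw":40}])

```text
t: 35.65
position: [0.6442, 0.0647, 0.1904]
tool_rot: [-2.222, -2.217, 0.004]
ft_force: [1.0, 0.3, -0.5]
opening: 0.0573
```

```bash
python3 go.py .6447 .0665 .1703;python3 hov.py w20 .6447 .0665
```

```text
t 35.65 pos [0.6442 0.0647 0.1904] yaw 89.88 tilt 0.22 F [ 1.   0.3 -0.5] open 0.0573 j [-0.55  0.38  0.5   1.54 -0.19  1.27  1.54]
x 0.007 y 0.002 z 0.081 spin -0.002
held flange near/left/right [[405.0, 135.0], [168.0, 309.0], [642.0, 309.0]]
rim near,left,right [[417.0, 137.0], [230.0, 275.0], [604.0, 274.0]] 1mm [[417.0, 142.0]]
foot near,ring [[413.0, 81.0]]
```

View pics/w20.png

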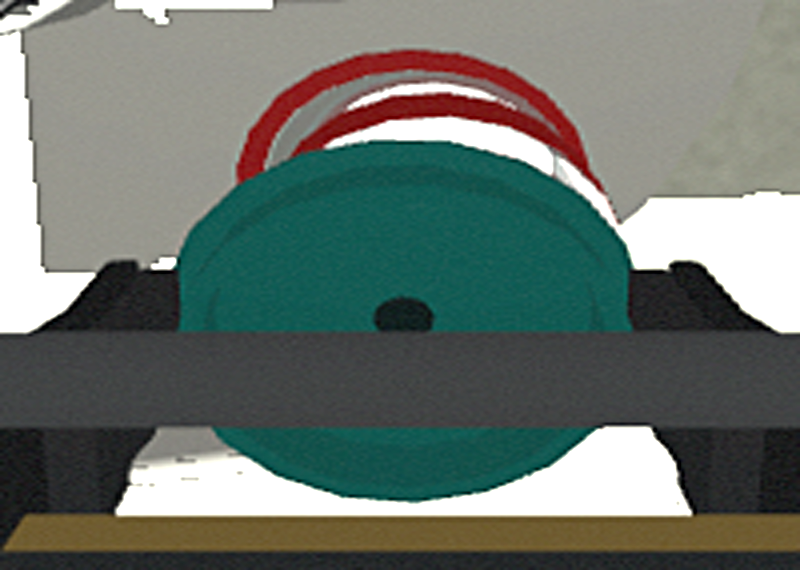

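```bash
python3 - <<'E'
from h import *
f=grab("side"); b=cv2.resize(f["color"][160:280,260:420],None,fx=5,fy=5,interpolation=cv2.INTER_CUBIC); cv2.imwrite("pics/s6.png",b[...,::-1])
sc=lambda q:((q-[260,160])*5).round(0).tolist()
for y in (.0665,.0705):
  print(y,"foot L,R,C",sc(proj(f,[[.6447-.027,y,.08],[.6447+.027,y,.08],[.6447,y,.08]])),"rim",sc(proj(f,[[.6447-.028,y,.155],[.6447+.028,y,.155]])))
print("ring",sc(proj(f,[[.6448-.036,.067,.081],[.6448+.036,.067,.081],[.6448,.067-.036,.081],[.6448,.067+.036,.081]])))
E
```

```text
0.0665 foot L,R,C [[323.0, 278.0], [432.0, 249.0], [378.0, 263.0]] rim [[325.0, 145.0], [442.0, 116.0]]
0.0705 foot L,R,C [[320.0, 272.0], [428.0, 244.0], [374.0, 258.0]] rim [[321.0, 140.0], [438.0, 111.0]]
ring [[305.0, 280.0], [449.0, 242.0], [411.0, 309.0], [345.0, 215.0]]
```

View pics/s6.png

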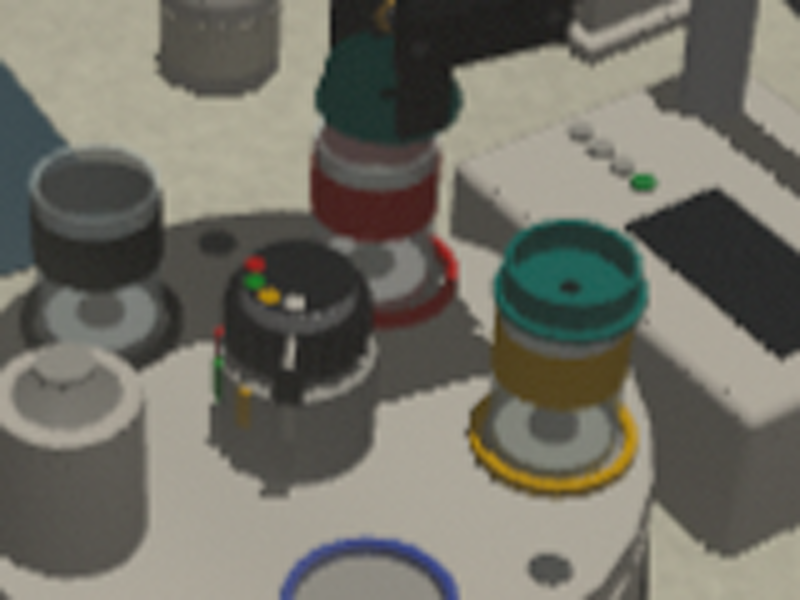

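```bash
python3 - <<'E'
from h import *
f=grab("top")
for n,p,s,o in (("red t4",(132,121.5),3.3,(235,165)),("black t4",(110,314),3.3,(235,165)),("red t3",(438,104),2.8,(120,165)),("yel t3",(602,70),2.8,(120,165)),("yel t2",(602,70),2.8,(120,165))):
    print(n,px2plane(f,np.array(p)/s+np.array(o),.155)[0])
save(f,"t5")
E
```

```text
red t4 [0.64133093 0.06805366 0.155     ]
black t4 [0.51632995 0.07976074 0.155     ]
red t3 [0.6406233  0.06501437 0.155     ]
yel t3 [ 0.66722868 -0.05907934  0.155     ]
yel t2 [ 0.66722868 -0.05907934  0.155     ]
```

View pics/t5.png

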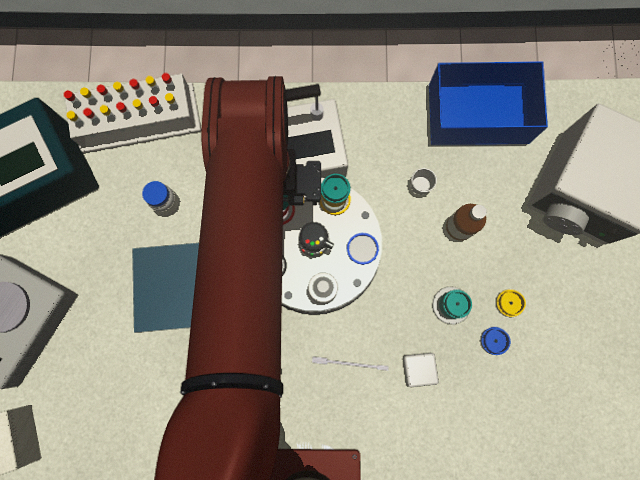

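Request:
arm_command(increments=[{"x":0,"y":0,"z":-0.08,"spin":0,"claw":40},{"x":-0.1,"y":-0.1,"z":-0.16,"spin":0,"claw":40},{"x":-0.25,"y":-0.2,"z":-0.16,"spin":0,"claw":40},{"x":-0.4,"y":-0.3,"z":-0.16,"spin":0,"claw":40},{"x":-0.55,"y":-0.4,"z":-0.16,"spin":0,"claw":40},{"x":-0.7,"y":-0.5,"z":-0.16,"spin":0,"claw":40},{"x":-0.85,"y":-0.5,"z":-0.16,"spin":0,"claw":40},{"x":-1,"y":-0.5,"z":-0.16,"spin":0,"claw":40},{"x":-1,"y":-0.5,"z":-0.16,"spin":0,"claw":40}])

```text
t: 36.7
position: [0.5183, -0.1904, 0.2323]
tool_rot: [2.231, 2.212, -0.003]
ft_force: [0.7, 0.6, -0.2]
opening: 0.0571
```

```bash
python3 go.py; python3 - <<'E'
from h import *
f=grab("top"); b=cv2.resize(f["color"][185:295,245:355],None,fx=5,fy=5,interpolation=cv2.INTER_CUBIC); cv2.imwrite("pics/t6.png",b[...,::-1])
sc=lambda q:((q-[245,185])*5).round(0).tolist()
for n,c in dict(red=(.6447,.0665),black=(.5167,.084),yel=(.669,-.0598)).items():
    print(n,"rim top,bot,left,right",sc(proj(f,[[c[0]+.028,c[1],.155],[c[0]-.028,c[1],.155],[c[0],c[1]+.028,.155],[c[0],c[1]-.028,.155]])), "foot t,b,l,r",sc(proj(f,[[c[0]+.027,c[1],.075],[c[0]-.027,c[1],.075],[c[0],c[1]+.027,.075],[c[0],c[1]-.027,.075]])))
f=grab("side"); b=cv2.resize(f["color"][160:280,260:420],None,fx=5,fy=5,interpolation=cv2.INTER_CUBIC); cv2.imwrite("pics/s7.png",b[...,::-1])
E
```

```text
t 36.70 pos [ 0.5183 -0.1904  0.2323] yaw 89.51 tilt 0.10 F [ 0.7  0.6 -0.2] open 0.0571 j [-0.34  0.14  0.68  1.73 -0.09  1.3   1.92]
red rim top,bot,left,right [[155.0, 13.0], [153.0, 141.0], [88.0, 76.0], [220.0, 76.0]] foot t,b,l,r [[171.0, 67.0], [169.0, 182.0], [111.0, 124.0], [229.0, 124.0]]
black rim top,bot,left,right [[108.0, 309.0], [105.0, 442.0], [39.0, 375.0], [174.0, 375.0]] foot t,b,l,r [[128.0, 342.0], [125.0, 462.0], [66.0, 402.0], [187.0, 402.0]]
yel rim top,bot,left,right [[451.0, -42.0], [452.0, 85.0], [386.0, 21.0], [518.0, 21.0]] foot t,b,l,r [[447.0, 15.0], [447.0, 130.0], [388.0, 72.0], [506.0, 72.0]]
```

View pics/t6.png

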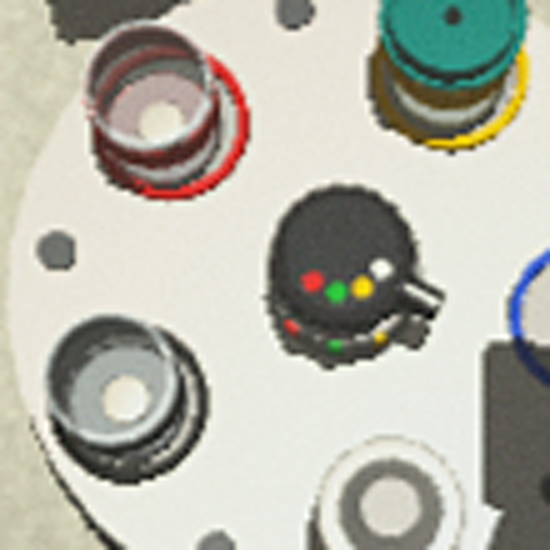

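View pics/s7.png

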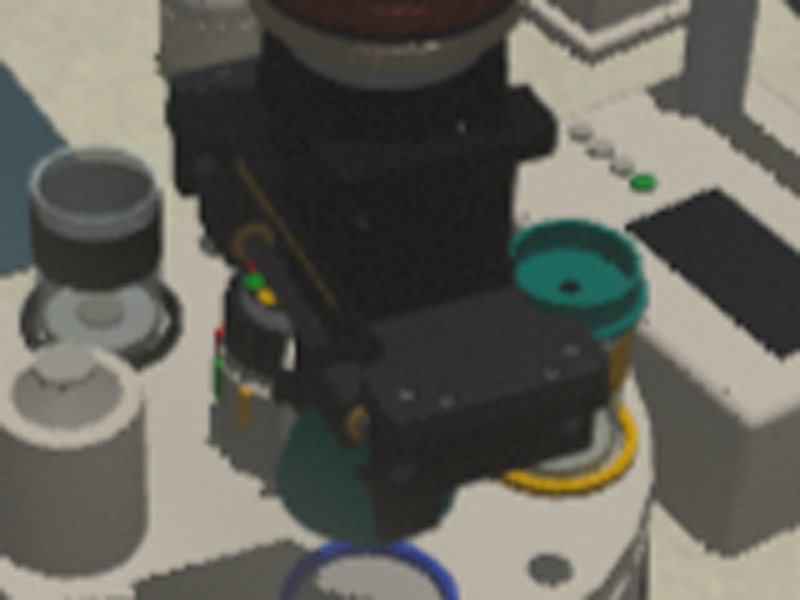

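```bash
python3 go.py .6423 .0447 .22
```

```text
t 36.80 pos [ 0.5194 -0.1851  0.2316] yaw 89.81 tilt 0.12 F [-0.6  0.   0.1] open 0.0575 j [-0.34  0.14  0.67  1.73 -0.09  1.3   1.92]
x 0.921 y 0.489 z 0.046 spin -0.003
```

Request:
arm_command(increments=[{"x":0.1,"y":0.05,"z":0.04,"spin":-0.003,"claw":40},{"x":0.25,"y":0.13,"z":0.04,"spin":-0.003,"claw":40},{"x":0.4,"y":0.21,"z":0.04,"spin":-0.003,"claw":40},{"x":0.55,"y":0.29,"z":0.04,"spin":-0.003,"claw":40},{"x":0.7,"y":0.37,"z":0.04,"spin":-0.003,"claw":40},{"x":0.85,"y":0.46,"z":0.04,"spin":-0.003,"claw":40},{"x":0.97,"y":0.489,"z":0.04,"spin":-0.003,"claw":40},{"x":1,"y":0.489,"z":0.04,"spin":-0.003,"claw":40},{"x":1,"y":0.489,"z":0.04,"spin":-0.003,"claw":40},{"x":1,"y":0.489,"z":0.04,"spin":-0.003,"claw":40}])

```text
t: 37.8
position: [0.6421, 0.0638, 0.2217]
tool_rot: [-2.221, -2.22, 0.002]
ft_force: [0.6, -0.9, -0.1]
opening: 0.0574
```

```bash
python3 go.py .6423 .0697 .19
```

```text
t 37.80 pos [0.6421 0.0638 0.2217] yaw 89.98 tilt 0.12 F [ 0.6 -0.9 -0.1] open 0.0574 j [-0.57  0.36  0.53  1.51 -0.18  1.33  1.54]
x 0.024 y 0.001 z 0.127 spin -0.000
```

Request:
arm_command(increments=[{"x":0.024,"y":0.001,"z":0.03,"spin":0,"claw":40},{"x":0.024,"y":0.001,"z":0.08,"spin":0,"claw":40},{"x":0.024,"y":0.001,"z":0.127,"spin":0,"claw":40},{"x":0.024,"y":0.001,"z":0.127,"spin":0,"claw":40},{"x":0.024,"y":0.001,"z":0.127,"spin":0,"claw":40}])

```text
t: 38.3
position: [0.6419, 0.0694, 0.1894]
tool_rot: [-2.221, -2.219, 0.003]
ft_force: [-0.3, 0.2, 0.7]
opening: 0.0578
```

```bash
python3 go.py .6423 .0697 .1703;python3 hov.py w21 .6423 .0697
```

```text
t 38.30 pos [0.6419 0.0694 0.1894] yaw 89.95 tilt 0.17 F [-0.3  0.2  0.7] open 0.0578 j [-0.57  0.38  0.52  1.55 -0.19  1.27  1.54]
x 0.001 y 0.002 z 0.076 spin -0.001
held flange near/left/right [[405.0, 135.0], [168.0, 309.0], [642.0, 309.0]]
rim near,left,right [[407.0, 137.0], [218.0, 275.0], [594.0, 275.0]] 1mm [[407.0, 142.0]]
foot near,ring [[405.0, 81.0]]
```

View pics/w21.png

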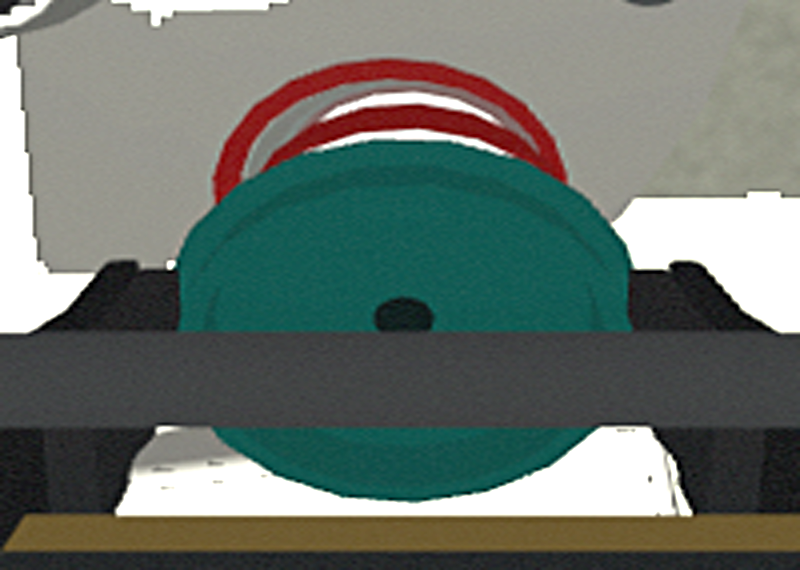

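Request:
arm_command(increments=[{"x":0.001,"y":0.002,"z":0.02,"spin":0,"claw":40},{"x":0.001,"y":0.002,"z":0.035,"spin":0,"claw":40},{"x":0.001,"y":0.002,"z":0.045,"spin":0,"claw":40},{"x":0.001,"y":0.002,"z":0.055,"spin":0,"claw":40},{"x":0.001,"y":0.002,"z":0.064,"spin":0,"claw":40},{"x":0.001,"y":0.002,"z":0.071,"spin":0,"claw":40},{"x":0.001,"y":0.002,"z":0.075,"spin":0,"claw":40},{"x":0.001,"y":0.002,"z":0.075,"spin":0,"claw":40}])

```text
t: 39.15
position: [0.6427, 0.0697, 0.1711]
tool_rot: [-2.221, -2.219, 0.002]
ft_force: [1.1, 0.4, 0.2]
opening: 0.0577
```

```bash
python3 go.py .6423 .0697 .1703;python3 hov.py w22 .6423 .0697
```

```text
t 39.15 pos [0.6427 0.0697 0.1711] yaw 89.95 tilt 0.13 F [1.1 0.4 0.2] open 0.0577 j [-0.57  0.39  0.52  1.57 -0.2   1.24  1.55]
x -0.000 y -0.002 z 0.003 spin -0.001
held flange near/left/right [[405.0, 135.0], [168.0, 309.0], [642.0, 309.0]]
rim near,left,right [[405.0, 154.0], [198.0, 305.0], [611.0, 305.0]] 1mm [[405.0, 160.0]]
foot near,ring [[404.0, 88.0]]
```

View pics/w22.png

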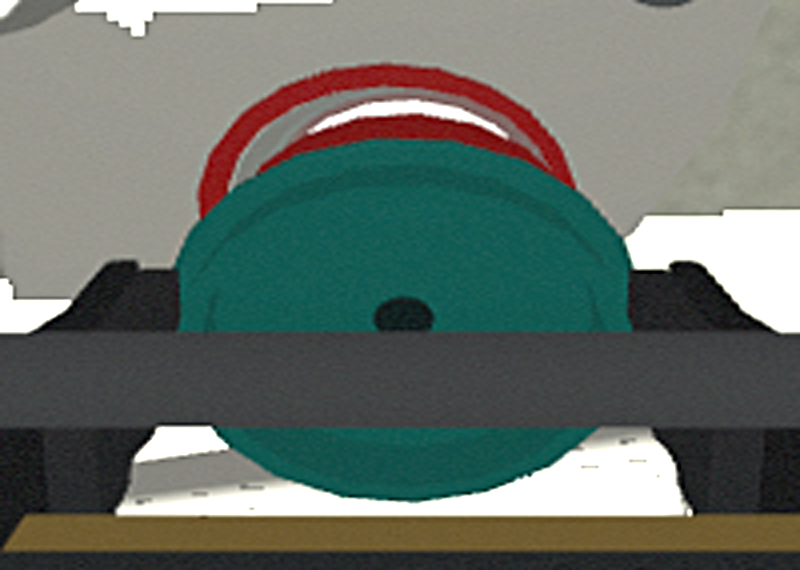

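Request:
arm_command(increments=[{"x":0,"y":0,"z":0.003,"spin":0,"claw":40},{"x":0,"y":0,"z":0.003,"spin":0,"claw":62},{"x":0,"y":0,"z":0.003,"spin":0,"claw":68},{"x":0,"y":0,"z":0.003,"spin":0,"claw":78},{"x":0,"y":0,"z":0.003,"spin":0,"claw":90},{"x":0,"y":0,"z":0.003,"spin":0,"claw":100},{"x":0,"y":0,"z":0.003,"spin":0,"claw":100},{"x":0,"y":0,"z":-0.05,"spin":0,"claw":100},{"x":0,"y":0,"z":-0.13,"spin":0,"claw":100},{"x":0,"y":0,"z":-0.22,"spin":0,"claw":100},{"x":-0.1,"y":-0.05,"z":-0.24,"spin":0,"claw":100},{"x":-0.24,"y":-0.12,"z":-0.24,"spin":0,"claw":100},{"x":-0.38,"y":-0.19,"z":-0.24,"spin":0,"claw":100},{"x":-0.52,"y":-0.26,"z":-0.24,"spin":0,"claw":100},{"x":-0.66,"y":-0.33,"z":-0.24,"spin":0,"claw":100},{"x":-0.8,"y":-0.4,"z":-0.24,"spin":0,"claw":100},{"x":-0.94,"y":-0.45,"z":-0.24,"spin":0,"claw":100},{"x":-1,"y":-0.5,"z":-0.24,"spin":0,"claw":100},{"x":-1,"y":-0.5,"z":-0.24,"spin":0,"claw":100}])

```text
t: 41.1
position: [0.5161, -0.1832, 0.2326]
tool_rot: [-2.227, -2.214, 0.001]
ft_force: [0.4, 0.2, -0.3]
opening: 0.0873
```

```bash
python3 go.py .51 -.332 .22; python3 - <<'E'
from h import *
f=grab("top"); b=cv2.resize(f["color"][175:295,245:355],None,fx=5,fy=5,interpolation=cv2.INTER_CUBIC); cv2.imwrite("pics/t7.png",b[...,::-1])
E
```

```text
t 41.10 pos [ 0.5161 -0.1832  0.2326] yaw 89.67 tilt 0.06 F [ 0.4  0.2 -0.3] open 0.0873 j [-0.35  0.13  0.67  1.74 -0.09  1.3   1.91]
x -0.595 y -0.021 z 0.050 spin -0.006
```

View pics/t7.png

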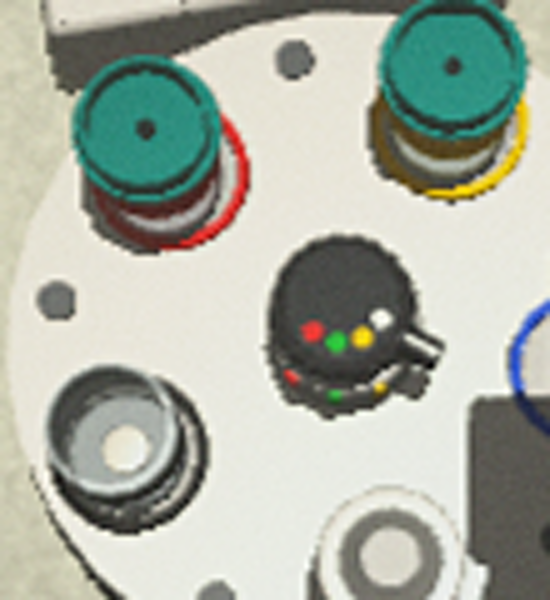

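Request:
arm_command(increments=[{"x":-0.16,"y":-0.06,"z":0,"spin":-0.006,"claw":100},{"x":-0.34,"y":-0.14,"z":0,"spin":-0.006,"claw":100},{"x":-0.52,"y":-0.24,"z":0.02,"spin":-0.006,"claw":100},{"x":-0.595,"y":-0.33,"z":0.1,"spin":-0.006,"claw":100},{"x":-0.595,"y":-0.33,"z":0.24,"spin":-0.006,"claw":100},{"x":-0.595,"y":-0.33,"z":0.38,"spin":-0.006,"claw":100},{"x":-0.595,"y":-0.33,"z":0.5,"spin":-0.006,"claw":100},{"x":-0.595,"y":-0.33,"z":0.5,"spin":-0.006,"claw":100},{"x":-0.595,"y":-0.33,"z":0.5,"spin":-0.006,"claw":100}])

```text
t: 42.05
position: [0.4352, -0.3285, 0.1079]
tool_rot: [-2.215, -2.226, 0.001]
ft_force: [-0.7, -0.9, 0.8]
opening: 0.0872
```

```bash
python3 go.py .4333 -.3324 .0693;python3 - <<'E'
from h import *
f=grab("wrist"); save(f,"w23"); print(proj(f,[[.4333,-.3324,.058],[.4013,-.3324,.058]]))
E
```

```text
t 42.05 pos [ 0.4352 -0.3285  0.1079] yaw 90.28 tilt 0.10 F [-0.7 -0.9  0.8] open 0.0872 j [-0.09  0.27  0.76  1.9  -0.22  1.06  2.34]
x -0.016 y -0.008 z 0.154 spin 0.005
[[314.99427919 260.08021697]
 [315.07355061 210.43918562]]
```

View pics/w23.png

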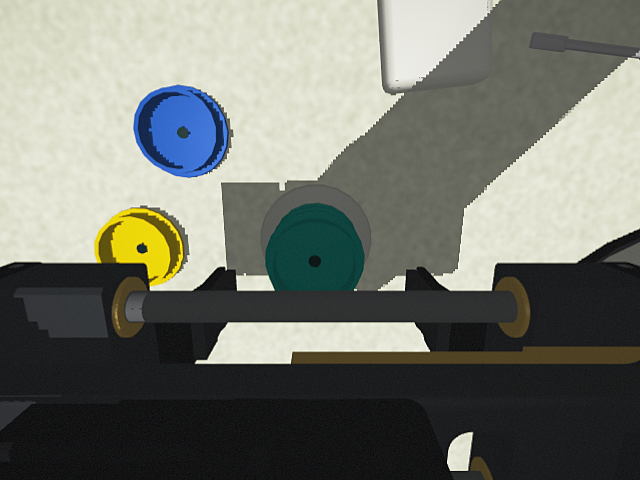

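Hole at (314,261), predicted (315,260): good.

Request:
arm_command(increments=[{"x":-0.016,"y":-0.008,"z":0.03,"spin":0.005,"claw":100},{"x":-0.016,"y":-0.008,"z":0.07,"spin":0.005,"claw":100},{"x":-0.016,"y":-0.008,"z":0.11,"spin":0.005,"claw":100},{"x":-0.016,"y":-0.008,"z":0.145,"spin":0.005,"claw":100},{"x":-0.016,"y":-0.008,"z":0.154,"spin":0.005,"claw":100},{"x":-0.016,"y":-0.008,"z":0.154,"spin":0.005,"claw":100},{"x":-0.016,"y":-0.008,"z":0.154,"spin":0.005,"claw":90}])

```text
t: 42.8
position: [0.4338, -0.3333, 0.0703]
tool_rot: [2.222, 2.22, 0.0]
ft_force: [-0.4, 0.1, -0.5]
opening: 0.0842
```

```bash
python3 go.py .4333 -.3324 .0693
```

```text
t 42.80 pos [ 0.4338 -0.3333  0.0703] yaw 89.96 tilt 0.03 F [-0.4  0.1 -0.5] open 0.0842 j [-0.06  0.33  0.74  1.93 -0.27  0.98  2.38]
x 0.004 y -0.002 z 0.004 spin -0.001
```

Request:
arm_command(increments=[{"x":0.003,"y":-0.002,"z":0.002,"spin":0,"claw":80},{"x":0.003,"y":-0.002,"z":0.003,"spin":0,"claw":70},{"x":0.003,"y":-0.002,"z":0.003,"spin":0,"claw":65},{"x":0.003,"y":-0.002,"z":0.003,"spin":0,"claw":40},{"x":0.003,"y":-0.002,"z":0.003,"spin":0,"claw":40},{"x":0.003,"y":-0.002,"z":0.003,"spin":0,"claw":40},{"x":0.003,"y":-0.002,"z":0.003,"spin":0,"claw":40},{"x":0.003,"y":-0.002,"z":-0.02,"spin":0,"claw":40},{"x":0.003,"y":-0.002,"z":-0.04,"spin":0,"claw":40},{"x":0.003,"y":-0.002,"z":-0.06,"spin":0,"claw":40},{"x":0.003,"y":-0.002,"z":-0.08,"spin":0,"claw":40},{"x":0.003,"y":-0.002,"z":-0.1,"spin":0,"claw":40},{"x":0.003,"y":-0.002,"z":-0.12,"spin":0,"claw":40},{"x":0.003,"y":-0.002,"z":-0.12,"spin":0,"claw":40}])

```text
t: 44.2
position: [0.4336, -0.3328, 0.1011]
tool_rot: [2.221, 2.22, 0.001]
ft_force: [0.3, 0.7, -0.2]
opening: 0.0575
```

```bash
python3 go.py; python3 chk.py .040 w24
```

```text
t 44.20 pos [ 0.4336 -0.3328  0.1011] yaw 89.95 tilt 0.09 F [ 0.3  0.7 -0.2] open 0.0575 j [-0.08  0.28  0.76  1.9  -0.23  1.04  2.35]
next_flange_rest [362. 147.]
next_ring_rest [363. 198.]
held_flange [365. 230.]
lifted_flange [363. 193.]
```

View pics/w24.png

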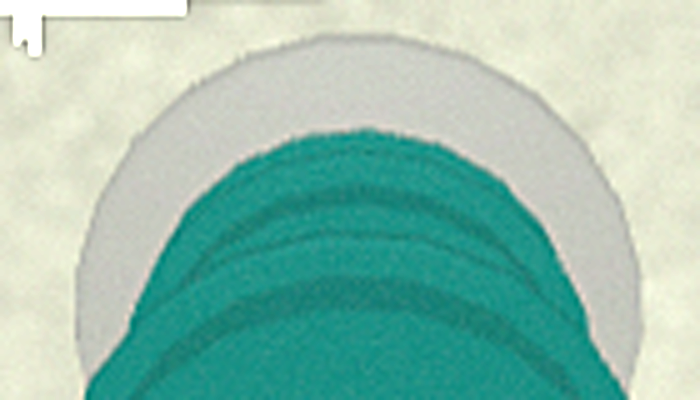

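Request:
arm_command(increments=[{"x":0,"y":0,"z":-0.1,"spin":0,"claw":40},{"x":0,"y":0,"z":-0.22,"spin":0,"claw":40},{"x":0.03,"y":0.02,"z":-0.34,"spin":0,"claw":40},{"x":0.14,"y":0.04,"z":-0.46,"spin":0,"claw":40},{"x":0.28,"y":0.07,"z":-0.48,"spin":0,"claw":40},{"x":0.42,"y":0.1,"z":-0.48,"spin":0,"claw":40},{"x":0.56,"y":0.13,"z":-0.48,"spin":0,"claw":40},{"x":0.7,"y":0.16,"z":-0.48,"spin":0,"claw":40},{"x":0.84,"y":0.2,"z":-0.48,"spin":0,"claw":40},{"x":0.98,"y":0.24,"z":-0.48,"spin":0,"claw":40},{"x":1,"y":0.24,"z":-0.48,"spin":0,"claw":40}])

```text
t: 45.35
position: [0.4944, -0.0777, 0.2202]
tool_rot: [-2.215, -2.228, -0.001]
ft_force: [-0.4, 0.0, -0.5]
opening: 0.0571
```

```bash
python3 go.py .516 .083 .19
```

```text
t 45.35 pos [ 0.4944 -0.0777  0.2202] yaw 90.32 tilt 0.05 F [-0.4  0.  -0.5] open 0.0571 j [-0.48  0.02  0.56  1.86 -0.01  1.27  1.66]
x 0.642 y 0.090 z 0.122 spin 0.005
```

Request:
arm_command(increments=[{"x":0.14,"y":0.02,"z":0.0,"spin":0.005,"claw":40},{"x":0.28,"y":0.04,"z":0.0,"spin":0.005,"claw":40},{"x":0.42,"y":0.06,"z":0.0,"spin":0.005,"claw":40},{"x":0.56,"y":0.08,"z":0.0,"spin":0.005,"claw":40},{"x":0.642,"y":0.09,"z":0.04,"spin":0.005,"claw":40},{"x":0.642,"y":0.09,"z":0.1,"spin":0.005,"claw":40},{"x":0.642,"y":0.09,"z":0.122,"spin":0.005,"claw":40},{"x":0.642,"y":0.09,"z":0.122,"spin":0.005,"claw":40},{"x":0.642,"y":0.09,"z":0.122,"spin":0.005,"claw":40}])

```text
t: 46.25
position: [0.5162, 0.0821, 0.1903]
tool_rot: [2.222, 2.22, 0.002]
ft_force: [-0.2, -0.3, 0.1]
opening: 0.0574
```

```bash
python3 go.py .516 .083 .1707;python3 hov.py w25 .516 .083
```

```text
t 46.25 pos [0.5162 0.0821 0.1903] yaw 89.94 tilt 0.07 F [-0.2 -0.3  0.1] open 0.0574 j [-0.64  0.1   0.42  1.85 -0.04  1.21  1.37]
x 0.004 y -0.001 z 0.078 spin -0.001
held flange near/left/right [[405.0, 135.0], [168.0, 309.0], [642.0, 309.0]]
rim near,left,right [[411.0, 133.0], [223.0, 271.0], [598.0, 270.0]] 1mm [[411.0, 138.0]]
foot near,ring [[408.0, 76.0]]
```

View pics/w25.png

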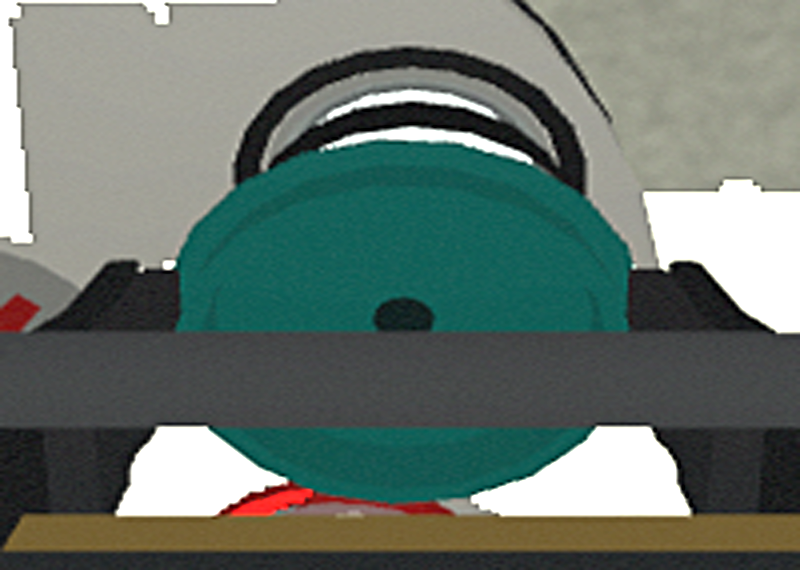

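Request:
arm_command(increments=[{"x":0.003,"y":0,"z":0.02,"spin":0,"claw":40},{"x":0.003,"y":0,"z":0.035,"spin":0,"claw":40},{"x":0.003,"y":0,"z":0.045,"spin":0,"claw":40},{"x":0.003,"y":0,"z":0.055,"spin":0,"claw":40},{"x":0.003,"y":0,"z":0.064,"spin":0,"claw":40},{"x":0.003,"y":0,"z":0.072,"spin":0,"claw":40},{"x":0.003,"y":0,"z":0.077,"spin":0,"claw":40},{"x":0.003,"y":0,"z":0.077,"spin":0,"claw":40}])

```text
t: 47.1
position: [0.5163, 0.083, 0.1711]
tool_rot: [2.222, 2.22, 0.002]
ft_force: [0.2, 0.2, -1.0]
opening: 0.0574
```

```bash
python3 go.py .516 .083 .1707;python3 hov.py w26 .516 .083; python3 - <<'E'
from h import *
f=grab("side"); b=cv2.resize(f["color"][160:280,260:420],None,fx=5,fy=5,interpolation=cv2.INTER_CUBIC); cv2.imwrite("pics/s8.png",b[...,::-1])
E
```

```text
t 47.10 pos [0.5163 0.083  0.1711] yaw 89.95 tilt 0.08 F [ 0.2  0.2 -1. ] open 0.0574 j [-0.63  0.11  0.42  1.87 -0.05  1.17  1.37]
x -0.000 y -0.001 z 0.002 spin -0.001
held flange near/left/right [[405.0, 135.0], [168.0, 309.0], [642.0, 309.0]]
rim near,left,right [[405.0, 155.0], [198.0, 306.0], [611.0, 306.0]] 1mm [[405.0, 160.0]]
foot near,ring [[403.0, 87.0]]
```

View pics/w26.png

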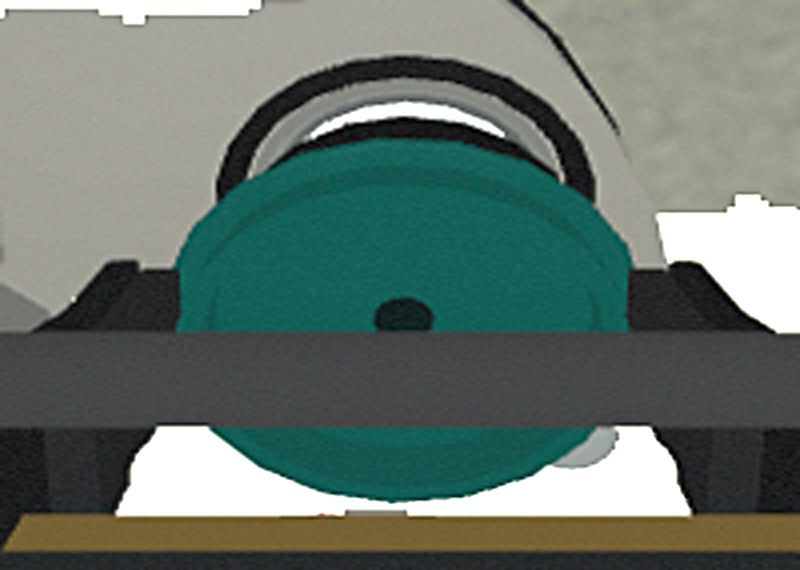

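View pics/s8.png

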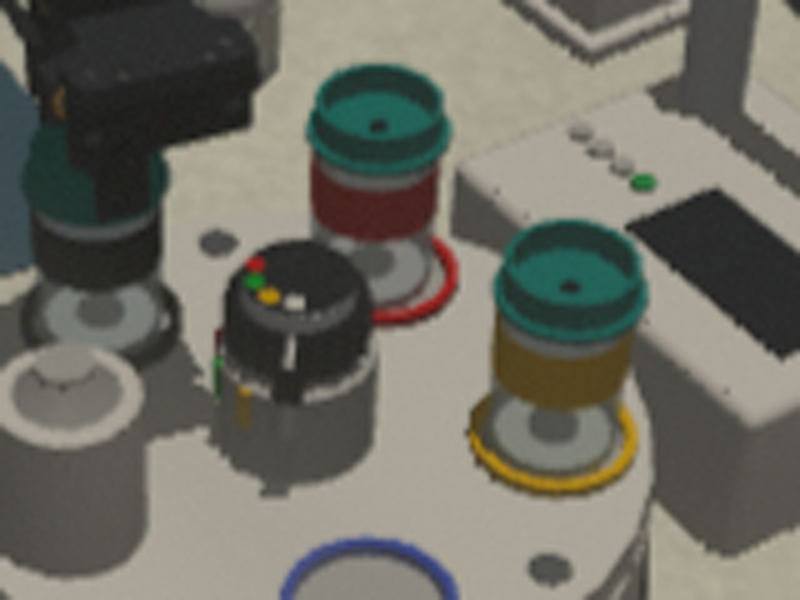

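Request:
arm_command(increments=[{"x":0,"y":0,"z":0.003,"spin":0,"claw":40},{"x":0,"y":0,"z":0.003,"spin":0,"claw":62},{"x":0,"y":0,"z":0.003,"spin":0,"claw":68},{"x":0,"y":0,"z":0.003,"spin":0,"claw":78},{"x":0,"y":0,"z":0.003,"spin":0,"claw":90},{"x":0,"y":0,"z":0.003,"spin":0,"claw":100},{"x":0,"y":0,"z":0.003,"spin":0,"claw":100},{"x":0,"y":0,"z":-0.05,"spin":0,"claw":100},{"x":0,"y":0,"z":-0.13,"spin":0,"claw":100},{"x":0,"y":0,"z":-0.22,"spin":0,"claw":100},{"x":-0.15,"y":-0.05,"z":-0.24,"spin":-0.1,"claw":100},{"x":-0.3,"y":-0.1,"z":-0.24,"spin":-0.24,"claw":100},{"x":-0.45,"y":-0.15,"z":-0.24,"spin":-0.38,"claw":100},{"x":-0.6,"y":-0.2,"z":-0.24,"spin":-0.5,"claw":100},{"x":-0.75,"y":-0.2,"z":-0.24,"spin":-0.583,"claw":100},{"x":-0.9,"y":-0.2,"z":-0.24,"spin":-0.583,"claw":100},{"x":-1,"y":-0.2,"z":-0.24,"spin":-0.583,"claw":100},{"x":-1,"y":-0.2,"z":-0.24,"spin":-0.583,"claw":100}])

```text
t: 49.0
position: [0.4656, -0.171, 0.2323]
tool_rot: [1.459, 2.779, 0.002]
ft_force: [-0.1, -0.2, -0.3]
opening: 0.0876
```

```bash
python3 go.py .5692 -.0129 .20 125; python3 - <<'E'
from h import *
f=grab("top"); b=cv2.resize(f["color"][165:325,235:395],None,fx=3.7,fy=3.7,interpolation=cv2.INTER_CUBIC); cv2.imwrite("pics/t8.png",b[...,::-1])
f=grab("side"); b=cv2.resize(f["color"][150:300,240:420],None,fx=4,fy=4,interpolation=cv2.INTER_CUBIC); cv2.imwrite("pics/s9.png",b[...,::-1])
E
```

```text
t 49.00 pos [ 0.4656 -0.171   0.2323] yaw 124.60 tilt 0.16 F [-0.1 -0.2 -0.3] open 0.0876 j [-0.41 -0.01  0.68  1.86  0.01  1.29  2.44]
x 0.285 y 0.700 z 0.130 spin -0.007
```

View pics/t8.png

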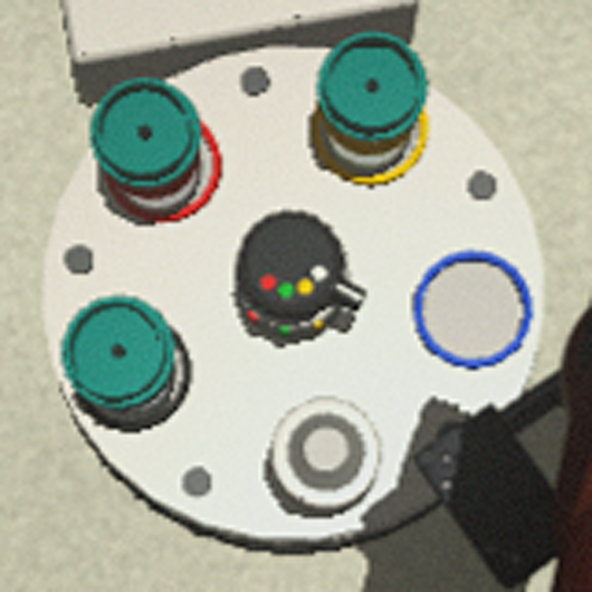

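View pics/s9.png

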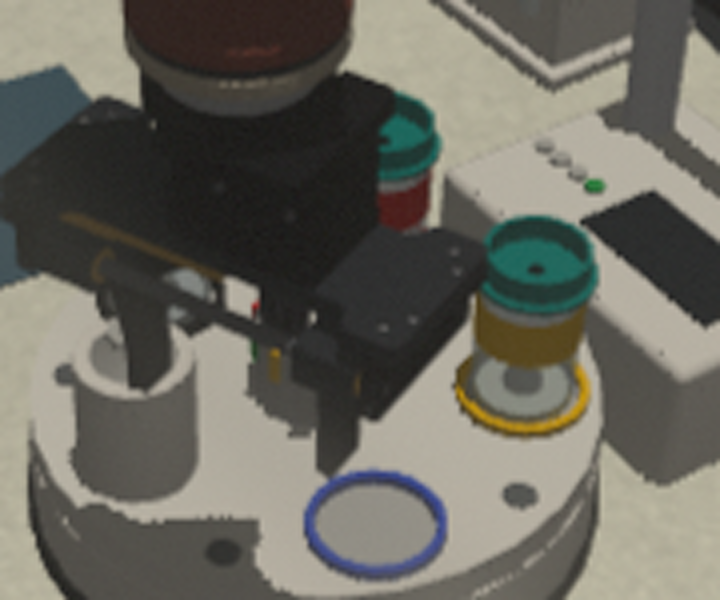

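```bash
python3 - <<'E'
from teal import *
f=grab("top")
for n,c,p,h in (("red",(.6423,.0697),(.6448,.067),(145,132)),("black",(.516,.083),(.5165,.0837),(119,351)),("yel",(.669,-.06),(.6686,-.06),(372,86))):
    X=px2plane(f,(np.array(h)+.5)/3.7-.5+[235,165],.159)[0,:2]
    q=teal(f,.159,c,.159)[1]
    print(n,"hole",X,"d place mm",(X-p)*1000,"ell",q[0])
E
```

```text
red hole [0.64350548 0.07019519] d place mm [-1.29452297  3.19519301] ell (643.4227294921875, 70.0518798828125)
black hole [0.51707867 0.08252344] d place mm [ 0.57866925 -1.17656283] ell (516.3353271484375, 82.7627944946289)
yel hole [ 0.67066975 -0.05935647] d place mm [2.06974612 0.64352976] ell (670.9088134765625, -59.400760650634766)
```

Request:
arm_command(increments=[{"x":0.06,"y":0.15,"z":0.0,"spin":-0.007,"claw":100},{"x":0.12,"y":0.3,"z":0.0,"spin":-0.007,"claw":100},{"x":0.18,"y":0.45,"z":0.02,"spin":-0.007,"claw":100},{"x":0.24,"y":0.6,"z":0.05,"spin":-0.007,"claw":100},{"x":0.285,"y":0.7,"z":0.1,"spin":-0.007,"claw":100},{"x":0.285,"y":0.7,"z":0.13,"spin":-0.007,"claw":100},{"x":0.285,"y":0.7,"z":0.13,"spin":-0.007,"claw":100},{"x":0.285,"y":0.7,"z":0.13,"spin":-0.007,"claw":100},{"x":0.285,"y":0.7,"z":0.13,"spin":-0.007,"claw":100}])

```text
t: 50.05
position: [0.5689, -0.0085, 0.2003]
tool_rot: [1.443, 2.789, 0.004]
ft_force: [-0.1, -0.3, -0.8]
opening: 0.0869
```

```bash
python3 go.py .5692 -.0129 .1405 125; python3 - <<'E'
from h import *
f=grab("wrist"); save(f,"w27")
f=grab("side"); b=cv2.resize(f["color"][150:300,240:420],None,fx=4,fy=4,interpolation=cv2.INTER_CUBIC); cv2.imwrite("pics/s10.png",b[...,::-1])
E
```

```text
t 50.05 pos [ 0.5689 -0.0085  0.2003] yaw 125.30 tilt 0.19 F [-0.1 -0.3 -0.8] open 0.0869 j [-0.54  0.2   0.55  1.73 -0.11  1.24  2.22]
x -0.015 y -0.010 z 0.239 spin 0.005
```

View pics/w27.png

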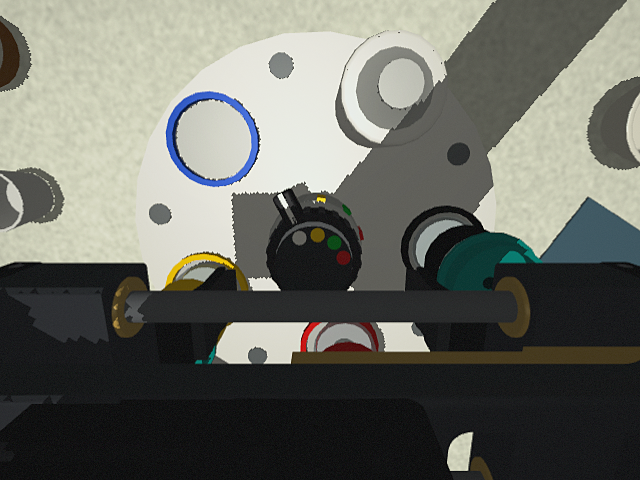

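View pics/s10.png

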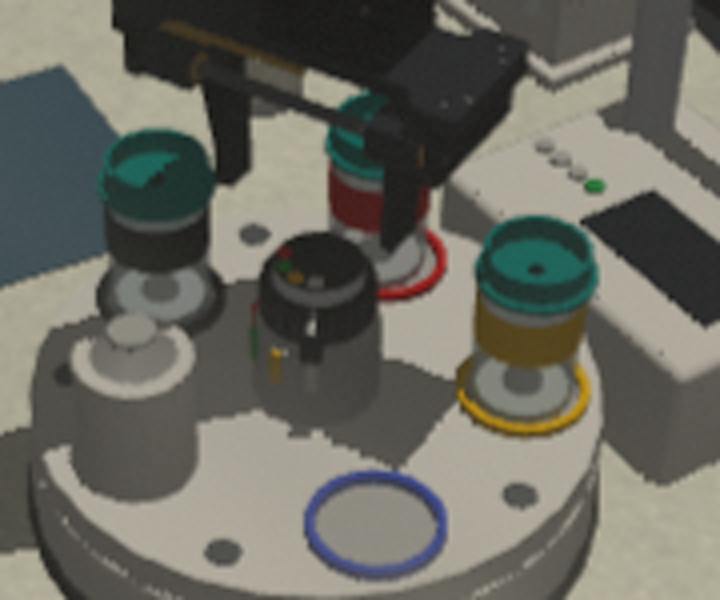

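Request:
arm_command(increments=[{"x":-0.015,"y":-0.01,"z":0.0,"spin":0.005,"claw":100},{"x":-0.015,"y":-0.01,"z":0.05,"spin":0.005,"claw":100},{"x":-0.015,"y":-0.01,"z":0.1,"spin":0.005,"claw":100},{"x":-0.015,"y":-0.01,"z":0.15,"spin":0.005,"claw":100},{"x":-0.015,"y":-0.01,"z":0.2,"spin":0.005,"claw":100},{"x":-0.015,"y":-0.01,"z":0.239,"spin":0.005,"claw":100},{"x":-0.015,"y":-0.01,"z":0.239,"spin":0.005,"claw":100},{"x":-0.015,"y":-0.01,"z":0.239,"spin":0.005,"claw":100}])

```text
t: 50.95
position: [0.5693, -0.0127, 0.1403]
tool_rot: [1.45, 2.785, 0.004]
ft_force: [0.2, 0.2, -0.1]
opening: 0.0868
```

```bash
python3 go.py .5692 -.0129 .1405 125; python3 - <<'E'
from h import *
f=grab("wrist"); save(f,"w28")
E
```

```text
t 50.95 pos [ 0.5693 -0.0127  0.1403] yaw 125.00 tilt 0.17 F [ 0.2  0.2 -0.1] open 0.0868 j [-0.52  0.25  0.55  1.8  -0.15  1.12  2.25]
x -0.000 y -0.001 z -0.001 spin 0.000
```

View pics/w28.png

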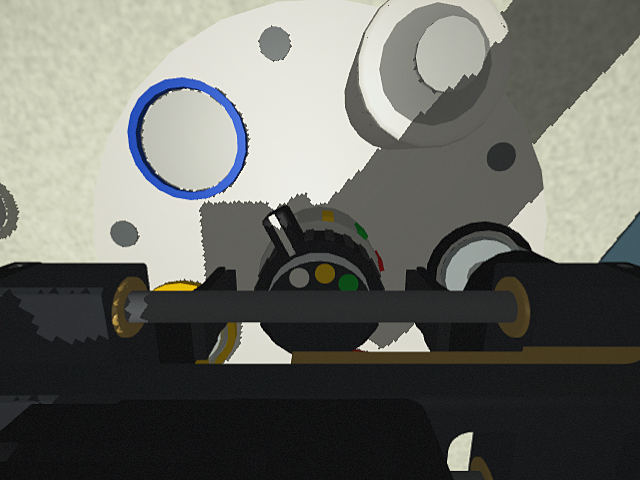

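Request:
arm_command(increments=[{"x":0,"y":0,"z":0,"spin":0,"claw":80},{"x":0,"y":0,"z":0,"spin":0,"claw":72},{"x":0,"y":0,"z":0,"spin":0,"claw":55},{"x":0,"y":0,"z":0,"spin":0,"claw":30},{"x":0,"y":0,"z":0,"spin":0,"claw":30},{"x":0,"y":0,"z":0,"spin":0,"claw":30},{"x":0,"y":0,"z":0,"spin":0,"claw":30},{"x":0,"y":0,"z":0,"spin":0.06,"claw":30},{"x":0,"y":0,"z":0,"spin":0.12,"claw":30},{"x":0,"y":0,"z":0,"spin":0.18,"claw":30},{"x":0,"y":0,"z":0,"spin":0.24,"claw":30},{"x":0,"y":0,"z":0,"spin":0.3,"claw":30},{"x":0,"y":0,"z":0,"spin":0.36,"claw":30},{"x":0,"y":0,"z":0,"spin":0.42,"claw":30},{"x":0,"y":0,"z":0,"spin":0.48,"claw":30},{"x":0,"y":0,"z":0,"spin":0.5,"claw":30},{"x":0,"y":0,"z":0,"spin":0.5,"claw":30}])

```text
t: 52.7
position: [0.5699, -0.0131, 0.141]
tool_rot: [2.121, 2.315, 0.006]
ft_force: [2.9, -3.9, 2.3]
opening: 0.0594
```

```bash
python3 go.py .5692 -.0129 .1405 56; python3 - <<'E'
from h import *
print(get_state()["moment"])
f=grab("wrist"); save(f,"w29")
E
```

```text
t 52.70 pos [ 0.5699 -0.0131  0.141 ] yaw 95.01 tilt 0.25 F [ 2.9 -3.9  2.3] open 0.0594 j [-0.59  0.26  0.62  1.81 -0.17  1.12  1.75]
x 0.001 y -0.003 z 0.002 spin 0.650
[-0.70384222 -0.65426635 -0.29417228]
```

View pics/w29.png

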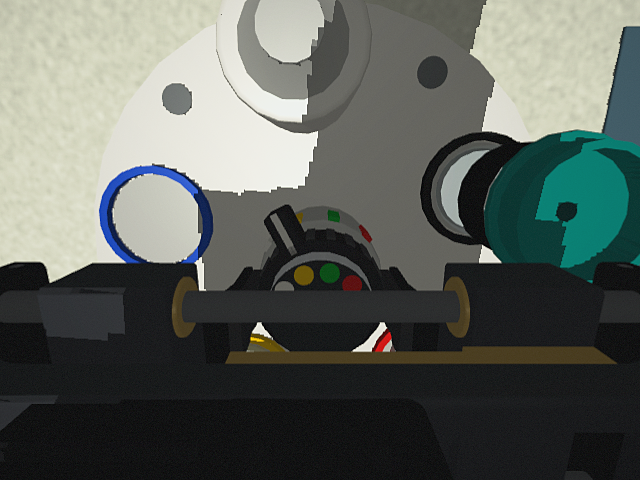

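Request:
arm_command(increments=[{"x":0,"y":0,"z":0,"spin":0.06,"claw":30},{"x":0,"y":0,"z":0,"spin":0.12,"claw":30},{"x":0,"y":0,"z":0,"spin":0.18,"claw":30},{"x":0,"y":0,"z":0,"spin":0.24,"claw":30},{"x":0,"y":0,"z":0,"spin":0.3,"claw":30},{"x":0,"y":0,"z":0,"spin":0.36,"claw":30},{"x":0,"y":0,"z":0,"spin":0.42,"claw":30},{"x":0,"y":0,"z":0,"spin":0.48,"claw":30},{"x":0,"y":0,"z":0,"spin":0.54,"claw":30},{"x":0,"y":0,"z":0,"spin":0.6,"claw":30},{"x":0,"y":0,"z":0,"spin":0.64,"claw":30},{"x":0,"y":0,"z":0,"spin":0.64,"claw":30},{"x":0,"y":0,"z":0,"spin":0.64,"claw":30}])

```text
t: 54.05
position: [0.57, -0.0131, 0.141]
tool_rot: [2.763, 1.493, 0.007]
ft_force: [2.6, -2.2, 0.7]
opening: 0.0593
```

```bash
python3 go.py .5692 -.0129 .1405 56; python3 - <<'E'
from h import *
print(get_state()["moment"])
f=grab("wrist"); save(f,"w30")
f=grab("side"); b=cv2.resize(f["color"][150:300,240:420],None,fx=4,fy=4,interpolation=cv2.INTER_CUBIC); cv2.imwrite("pics/s11.png",b[...,::-1])
E
```

```text
t 54.05 pos [ 0.57   -0.0131  0.141 ] yaw 56.76 tilt 0.26 F [ 2.6 -2.2  0.7] open 0.0593 j [-0.67  0.28  0.73  1.81 -0.21  1.13  1.12]
x -0.001 y -0.003 z 0.002 spin 0.013
[-0.67606569 -0.60665216 -0.05558392]
```

View pics/w30.png

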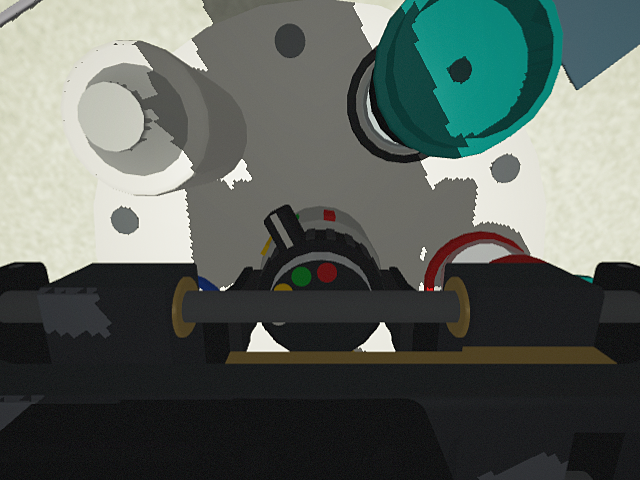

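View pics/s11.png

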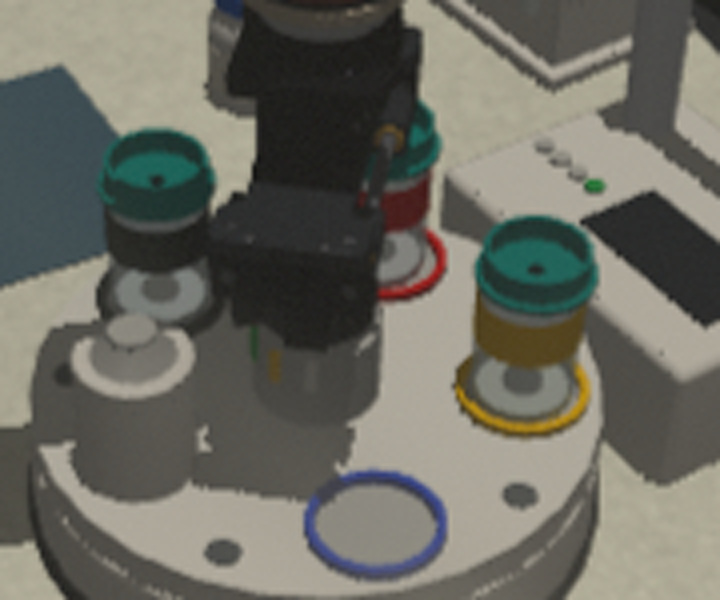

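Request:
arm_command(increments=[{"x":0,"y":0,"z":0,"spin":0,"claw":65},{"x":0,"y":0,"z":0,"spin":0,"claw":75},{"x":0,"y":0,"z":0,"spin":0,"claw":90},{"x":0,"y":0,"z":0,"spin":0,"claw":100},{"x":0,"y":0,"z":0,"spin":0,"claw":100},{"x":0,"y":0,"z":0,"spin":0,"claw":100},{"x":0,"y":0,"z":-0.08,"spin":0,"claw":100},{"x":0,"y":0,"z":-0.18,"spin":0,"claw":100},{"x":0,"y":0,"z":-0.3,"spin":0,"claw":100},{"x":0,"y":0,"z":-0.42,"spin":0,"claw":100},{"x":0,"y":0,"z":-0.46,"spin":0,"claw":100},{"x":-0.15,"y":0,"z":-0.46,"spin":0,"claw":100},{"x":-0.3,"y":0,"z":-0.46,"spin":0,"claw":100},{"x":-0.45,"y":0,"z":-0.46,"spin":0,"claw":100},{"x":-0.6,"y":0.0,"z":-0.46,"spin":0,"claw":100},{"x":-0.75,"y":0,"z":-0.46,"spin":0,"claw":100},{"x":-0.75,"y":0,"z":-0.46,"spin":0,"claw":100},{"x":-0.75,"y":0,"z":-0.46,"spin":0,"claw":100}])

```text
t: 55.95
position: [0.4662, -0.1703, 0.2551]
tool_rot: [-2.765, -1.49, -0.008]
ft_force: [-0.2, 0.9, -0.3]
opening: 0.087
```

```bash
python3 go.py; python3 - <<'E'
from teal import *
f=grab("top"); b=cv2.resize(f["color"][165:325,235:395],None,fx=3.7,fy=3.7,interpolation=cv2.INTER_CUBIC); cv2.imwrite("pics/t9.png",b[...,::-1])
for n,c in (("red",(.6423,.0697)),("black",(.516,.083)),("yel",(.669,-.06))):
    q=teal(f,.159,c,.159)[1]; print(n,q)
f=grab("side"); b=cv2.resize(f["color"][150:300,240:420],None,fx=4,fy=4,interpolation=cv2.INTER_CUBIC); cv2.imwrite("pics/s12.png",b[...,::-1])
E
```

```text
t 55.95 pos [ 0.4662 -0.1703  0.2551] yaw 56.65 tilt 0.30 F [-0.2  0.9 -0.3] open 0.0870 j [-0.61 -0.04  0.86  1.83  0.03  1.34  1.24]
red ((643.5202026367188, 69.98548126220703), (60.04338836669922, 63.196434020996094), 106.4002914428711)
black ((516.4169311523438, 82.77628326416016), (61.12767028808594, 62.0492057800293), 104.75479125976562)
yel ((670.9303588867188, -59.358985900878906), (60.20469284057617, 63.017642974853516), 78.57389068603516)
```

View pics/t9.png

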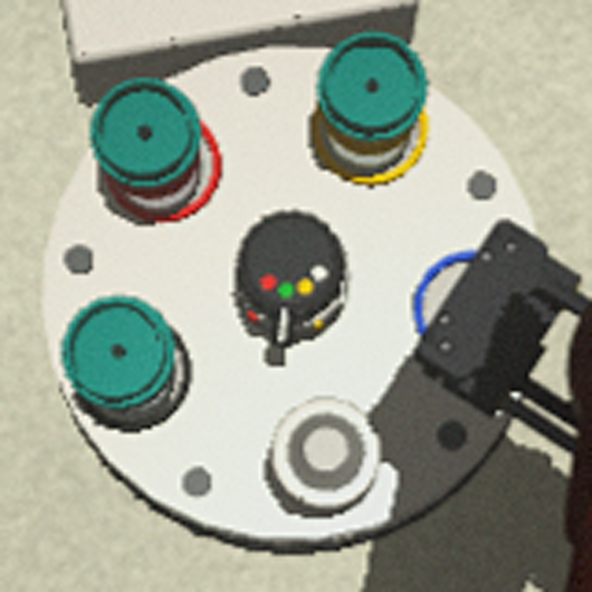

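View pics/s12.png

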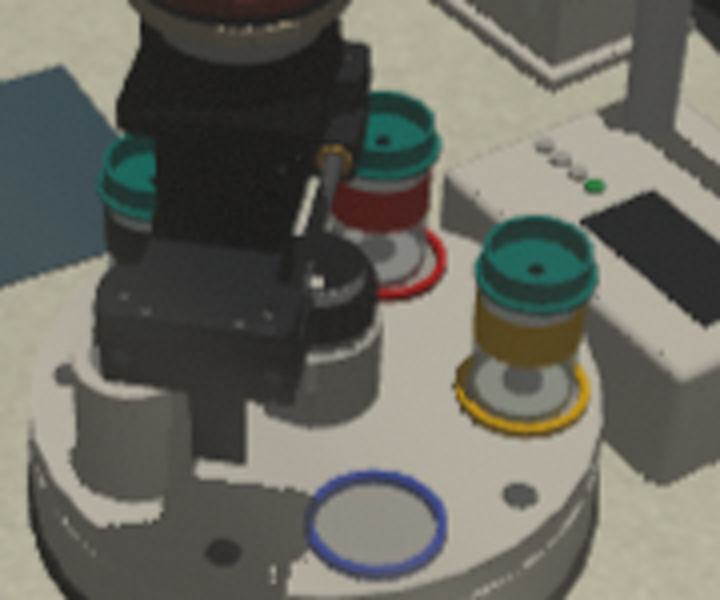

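```bash
python3 - <<'E'
from h import *
f=grab("top"); h=np.array([.5692,-.0129])
for n,p,z in (("lug line outer",(281,342),.151),("green dot",(286,290),.16)):
    X=px2plane(f,(np.array(p)+.5)/3.7-.5+[235,165],z)[0,:2]-h; print(n,np.hypot(*X),np.degrees(np.arctan2(X[1],X[0])))
job_done()
E
```

```text
lug line outer 0.04592172570098564 173.66801129906338
green dot 0.017655029433223095 172.85877602403005
the job is handed in; nothing more can be done
```

I loaded the three beakers that were on the mat into their places and covered each one. Then I turned the collar to green and handed the job in at about 56 s. The blue beaker was not in this run. `job_done()` gave no verdict.

- **Beakers:** yellow, red and black stand upright in the rings of their colours. I never measured the tilt, only saw it in the side view.
- **Covers:** I took three covers one at a time. After each short lift I checked in the wrist view that the next cover had stayed down. They look level in the side view. Their centres measured 2.4 mm (yellow), 3.3 mm (red) and 1.0 mm (black) from the place centres, against the 6 mm limit.
- **Collar:** I gripped it and turned it about 68 degrees clockwise from white. After letting go, the lug pointed to 173.7° and the green dot to 172.9°, so it sits at green within about 1°. It did not go on to red.
- **Rest of the scene:** I did not touch the amber bottle, tablet jar, weighing cup or the blue and yellow look-alike covers. I did not measure their positions again at the end.

**Disagreements:**
- **Red beaker:** it was centred when I released it, but I found it roughly 3–4 mm off in its ring before covering. I don't know what moved it. I lined its cover up with where it stood and left it there.
- **Camera views:** top and wrist views differed by 1–3 mm at times, within or slightly over the stated calibration.

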